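# Fit the blank slats into the specials board and roll them home

### The arm

A 7-joint arm with a two-finger parallel gripper is mounted at the origin on a cart in front of the work surface, level with it; the furniture and walls round the work are solid. World frame = base frame: x ahead of the robot, y to its left, z up, the work surface at z = 0. Lengths are in m, angles in rad, forces in N, time in s.
With the tool pointing down it reaches from about 0.4 to 0.85 m from the base axis. Payload 4.5 kg.
Tool frame: the origin (TCP) lies at the very end of the fingers, on their centre line; the grasp point (between the pads) lies 19 mm behind it; z points along the fingers, y is the direction in which the jaws open and shut (so a half turn about z gives the same grasp; the last joint's range is limited). The gripper opens to 88 mm and grips with 3 to 60 N. Pads are 18 mm wide; open, the fingers measure 123 mm over their backs; the gripper's body (75 mm by 187 mm) begins 45 mm behind the grasp point.
Start: joints at [-1.08, 0.689, -0.195, 1.565, 0.157, 0.902, -0.215], TCP at [0.276, 0.561, 0.239] pointing down, gripper open.
Joint ranges: [-3.01, 3.01], [-0.46, 2.08], [-1.47, 1.51], [0.13, 2.56], [-1, 4.14], [0.04, 2.09], [-2.66, 2.66]. Speed limits (rad/s): [2.57, 2.57, 3.14, 3.14, 3.14, 3.14, 3.14].

### API

Orientations are given as [roll, pitch, yaw] about the fixed x, y, z axes, in that order (R = Rz(yaw) Ry(pitch) Rx(roll)).
In Python, from plant import manip, cams, order gives the robot as it stands. The module is installed in compiled form; this text tells all that it offers.
- The arm moves only by the tool play_rows, never from a script. Its argument "increments" is a list of rows, each a list of 3 entries, a list of its own where there are three numbers: the finger opening in m, from 0 to 0.0881, then the shift along the tool's x, y, z in m, then the turn, a rotation vector about the tool's x, y, z in degrees. In form: [[claw, [dx, dy, dz], [rx, ry, rz]], ...]. A call has 1 to 5 rows; each row shifts and turns the commanded pose from where the row before left it, along the tool's axes as they then stand; what a row does not reach is not made up. A row lasts 1/10 s, in which the tool goes at most 50 mm and 8.59 degrees, less where a joint would pass 70% of its speed; a pose out of reach is approached as far as the arm can. A call with a gripper value outside its range is refused whole. The fingers move at their own pace and stop on an object; "grip_force" is the grip in N (left out, the last holds). Time passes only in rows, so rows that do not move let the fingers close. It gives the time, the measured TCP pose, the force and the opening at its end, in the units of the state.
- manip.sense(): the state, without advancing time (a new reading comes with each control period).
- cams.camera(name): name is "scene" or "top"; returns (picture, depth): 480x640x3 uint8, red, green, blue; 480x640 float32, m along the optical axis (not along the pixel's ray), 0 where there is no reading.
- cams.calibration(name): a dict with "vertical_fov" (degrees; the focal length in pixels is half the picture's height over the tangent of half this angle, whatever the lens; pixels are square), "cx", "cy" (the principal point, pixels), "k1" (the pictures are not rectified: a ray, as slopes to the right and down, at radius r is drawn at 1 + k1 r^2 times it, then the intrinsics apply), "T" (4x4, takes a point from camera to world coordinates). Camera axes: x right, y up, looking along -z (the intrinsics and any distortion apply to the point x, -y, -z); pixel columns grow to the right and rows downward; lengths in m; the calibration is good to about 2 mm. A picture is of the moment at which its call begins. calibration takes no time and is no camera call.
- order.finish_job(): hands the job in, once; it reports no verdict.
The state is a dict: "t": time; "qpos": joint angles; "joint_velocities": joint speeds; "tau": joint torques, N m; "position": TCP position; "tcp_rot": TCP orientation; "ft_force": force on the tool from outside, world axes, zero at the start; "ft_torque": the same for the moment, N m; "finger_gap": finger opening in m.
Only numpy, scipy, OpenCV 4.12 (cv2) and the standard library are available. Lean on these libraries where they do the work, as an engineer would, in place of code of your own. Each camera call takes 0.05 s, during which the arm holds its last target. There are 200 camera calls.

### The job

Make up the cafe's slat menu board: lay all the loose blank slats loosely across its two spring rails, lower the sliding stop until it closes them up tight against the bottom ledge, and flip the stop's cam lever down flat to lock it. Then take the sprung pressure roller and roll it along each slat from end to end with steady pressure, its spring partly compressed but never driven hard down, so that both ends click fully home on the rails; press the slats home with the roller, not with the fingers. Finally put the roller back in its stand, and do not knock the dessert cups.

Things in the scene. Friction and masses are not known exactly. Their poses are not given: they have to be found in the camera images.
- board_deck: sloping deck of the menu board, light wood, 272 x 236 mm, on a fixed easel, elsewhere and turned each time. Origin: on the deck's surface at mid-width, at the upper face of the bottom ledge (robot's side). x runs up the slope (12 degrees) away from the robot, y across to its left, z square to the deck. Slats lie across it along y, over both rails, closed up from the ledge upwards
- ledge_mid (a point): top edge of the bottom ledge at mid-width, on its face towards the slats, 28 mm above the deck. Axes as the deck
- rail_l (a point): left channel rail: aluminium, along the deck's x from 0 to 245 mm, at y = +60 mm, 30 mm wide, 14 mm high; this point: middle of its top. Slippery black nylon lips inside form a V groove along x up to 217 mm, springy in the lowest 108 mm, rigid above. A slat's bead set down within 3 mm centres itself; the slat stands proud, its middle 24 mm above the deck, and slides along x
- rail_r (a point): right channel rail, the same at y = -60 mm. A slat end takes 7 to 11 N straight above its rail to click 6 mm down (more if pressed between the rails, as both then share it). Home, the slat rests on the rails, its middle 18 mm and its top 22 mm above the deck
- slat_a_mid (a point): blank dark slat: plate 36 (x) x 190 (y) x 8 mm, 110 g; this point is the plate's middle. Under it at y = -60 and +60 mm two black beads, 6 mm thick, 30 mm long along x, undersides 13 mm below this point; so on the counter the plate's underside is 9 mm up. The three slats are alike, go in any order, either way round; one may be absent
- slat_b_mid (a point): another slat, exactly as slat_a
- slat_c_mid (a point): another slat, exactly as slat_a
- stop_bar (a joint): travel of the sliding stop down the deck, m: 0 at the top (its lower face 214 mm from the ledge), growing as it is lowered to the ledge, at most 0.160; stays where it is left, friction 3 N
- stop_face (a point): middle of the lower face of the stop, which meets the uppermost slat. The stop is an aluminium bar right across the deck, 24 mm thick along x, from 15 to 28 mm above the deck; this point is 21.5 mm above it. Axes as the deck
- stop_grip (a point): wooden fin on the stop, 70 mm to the -y side of the deck's mid-line, gripped from above: 16 mm thick (y), 22 mm long (x), from 27 to 70 mm above the deck; this point is 56 mm above the deck. Axes as the deck
- cam_lever (a joint): angle of the stop's cam lever, rad: about 0.55 open (sticking up), 0 flat on the bar (locked). Pivot (along x) on the stop at the deck's y = +45 mm, 12 mm up-slope of stop_face, 35 mm above the deck; stays where it is left, turns with 0.05 N m
- cam_mid (a point): point on the top of the steel cam lever (14 mm wide, 7 mm thick, 59 mm from pivot to tip), 30 mm from its pivot; when flat it is 38.5 mm above the deck, at the deck's y = +75 mm. The lever is simply pressed down from above
- roller_grip (a point): middle of the pressure roller's upright wooden grip: 26 (x) x 44 (y) x 45 mm high, flat sides, above a steel guard plate 60 (x) x 46 (y) x 4 mm whose underside is 26.5 mm below this point. It rolls along its x, axle along y; wheel's underside 92.5 mm below this point when unloaded; 0.34 kg
- roller_axle (a point): centre of the roller's rubber wheel, 40 mm across, 26 mm wide; steel fork 37 mm wide. The fork springs towards the grip: 6 N to begin, 1.5 N more per mm, at most 10 mm (21 N), then hard. 72.5 mm below roller_grip when unloaded
- roller_wheel (a joint): angle of the roller's free wheel, rad, 0 at the start
- roller_stand: roller's wooden stand, fixed, origin under its centre. Base 80 x 84 x 6 mm; two walls 7 mm thick, 64 mm long (y), at x = -27 and +27 mm, up to 76 mm. The roller hangs between them, guard plate on the walls' tops, its x along the stand's x (either way round), grip middle 102.5 mm above the counter; the wheel has 3.5 mm of play to each wall
- dessert_0_mid (a point): lidded dessert cup, 78 mm across, 75 mm high, on a coaster at the back left (its middle); not to be knocked
- dessert_1_mid (a point): second such cup beside it; not to be knocked

How it is judged:
On the way, in this order (a step that is already met when the one before it is completed fails the run):
1. every slat lies across both rails, standing proud on the lips (x of slat_a_mid in the frame of board_deck between 0 and 0.25 m and y of slat_a_mid in the frame of board_deck between -0.012 and 0.012 m and z of slat_a_mid in the frame of board_deck between 0.022 and 0.0285 m and angle between the z axis of each of slat_a_mid, slat_b_mid, slat_c_mid and the z axis of board_deck, either way round below 0.05 rad and angle between the y axis of each of slat_a_mid, slat_b_mid, slat_c_mid and the y axis of board_deck, either way round below 0.06 rad and x of slat_b_mid in the frame of board_deck between 0 and 0.25 m and y of slat_b_mid in the frame of board_deck between -0.012 and 0.012 m and z of slat_b_mid in the frame of board_deck between 0.022 and 0.0285 m and x of slat_c_mid in the frame of board_deck between 0 and 0.25 m and y of slat_c_mid in the frame of board_deck between -0.012 and 0.012 m and z of slat_c_mid in the frame of board_deck between 0.022 and 0.0285 m), for 0.2 s.
2. the stop has been lowered until it touches the uppermost slat, and the slats are closed up against the ledge ((distance between slat_a_mid and slat_b_mid below 0.0435 m or distance between slat_a_mid and slat_c_mid below 0.0435 m) and (distance between slat_b_mid and slat_a_mid below 0.0435 m or distance between slat_b_mid and slat_c_mid below 0.0435 m) and (distance between slat_c_mid and slat_a_mid below 0.0435 m or distance between slat_c_mid and slat_b_mid below 0.0435 m) and x of any of slat_a_mid, slat_b_mid, slat_c_mid in the frame of board_deck below 0.0215 m and (x of stop_face in the frame of slat_a_mid between 0.0165 and 0.021 m or x of stop_face in the frame of slat_a_mid between -0.021 and -0.0165 m or x of stop_face in the frame of slat_b_mid between 0.0165 and 0.021 m or x of stop_face in the frame of slat_b_mid between -0.021 and -0.0165 m or x of stop_face in the frame of slat_c_mid between 0.0165 and 0.021 m or x of stop_face in the frame of slat_c_mid between -0.021 and -0.0165 m)), for 0.2 s.
3. the cam lever is flipped down flat (value of joint cam_lever below 0.12 rad), for 0.2 s.
4. the roller has rolled along a slat while pressing on it ((value of joint roller_wheel above 2.5 rad or value of joint roller_wheel below -2.5 rad) and (contact force between roller and slat_a above 4 N or contact force between roller and slat_b above 4 N or contact force between roller and slat_c above 4 N)), for 0.1 s.
At the end, for the whole second after the job is handed in: every slat home on both rails (middle within 1.7 mm of 18 mm above the deck, 12 mm of mid-line), closed up within 5 mm, lowest within 3.5 mm of the ledge; stop within 3 mm of the top slat; cam lever below 0.12 rad; roller at rest upright in its stand within 10 mm (all of step 2 and x of slat_a_mid in the frame of board_deck between 0 and 0.25 m and y of slat_a_mid in the frame of board_deck between -0.012 and 0.012 m and z of slat_a_mid in the frame of board_deck between 0.0155 and 0.0197 m and angle between the y axis of each of slat_a_mid, slat_b_mid, slat_c_mid and the y axis of board_deck, either way round below 0.06 rad and x of slat_b_mid in the frame of board_deck between 0 and 0.25 m and y of slat_b_mid in the frame of board_deck between -0.012 and 0.012 m and z of slat_b_mid in the frame of board_deck between 0.0155 and 0.0197 m and x of slat_c_mid in the frame of board_deck between 0 and 0.25 m and y of slat_c_mid in the frame of board_deck between -0.012 and 0.012 m and z of slat_c_mid in the frame of board_deck between 0.0155 and 0.0197 m and value of joint cam_lever below 0.12 rad and horizontal distance between roller_grip and roller_stand below 0.01 m and height (world z) of roller_grip between 0.098 and 0.107 m and angle between roller_grip's own z axis and vertical below 0.08 rad and linear speed of each of roller, slat_a, slat_b, slat_c below 0.02 m/s); the robot touches nothing.
It fails at once if the roller is pressed on a slat with more than 35 N (contact force between roller and slat_a above 35 N or contact force between roller and slat_b above 35 N or contact force between roller and slat_c above 35 N).
It fails at once if a slat is pressed home with the fingers (more than 8 N) ((contact force between the fingers and slat_a above 8 N and x of slat_a_mid in the frame of board_deck between 0 and 0.25 m and y of slat_a_mid in the frame of board_deck between -0.03 and 0.03 m and z of slat_a_mid in the frame of board_deck between 0.01 and 0.0195 m) or (contact force between the fingers and slat_b above 8 N and x of slat_b_mid in the frame of board_deck between 0 and 0.25 m and y of slat_b_mid in the frame of board_deck between -0.03 and 0.03 m and z of slat_b_mid in the frame of board_deck between 0.01 and 0.0195 m) or (contact force between the fingers and slat_c above 8 N and x of slat_c_mid in the frame of board_deck between 0 and 0.25 m and y of slat_c_mid in the frame of board_deck between -0.03 and 0.03 m and z of slat_c_mid in the frame of board_deck between 0.01 and 0.0195 m)).
It fails at once if a dessert cup is struck (more than 4 N) (contact force between anything else and dessert_0 above 4 N or contact force between anything else and dessert_1 above 4 N).
Of slat_a, slat_b, slat_c only 2 to 3 are there at a start; the rules pass over those that are not, and their reading is None.
At some moment in a run one of slat_a, slat_b, slat_c may be knocked a few centimetres aside while the robot is not near it.
It also fails if it takes over 210 s, if anything falls off the work surface, if the arm or the gripper's body presses on something with over 40 N, if the wrist force passes 120 N, or if a joint passes its speed limit or range.

## Working session

There is one attempt and no reset: what is moved stays moved. The work goes in short steps, Python scripts to look and compute and a tool call to move; the robot and the scene stay as the last step left them, time stands still between calls to the robot, and variables do not carry over. Pictures are saved under pics/ and viewed, about 12 in all and at most 16, crops included, and the job is handed in when it is done.

Besides the shell and the picture viewer there is one more tool, called after "Call:" in YAML: its name, and indented under it one key for each argument. play_rows: Moves the arm, as the interface text tells. Its arguments: {"type":"object","properties":{"increments":{"type":"array"},"grip_force":{"type":"number"}},"required":["increments"]}

```bash
mkdir -p pics
cat > h.py <<'E'
import numpy as np, cv2, json
from plant import manip, cams, order
from scipy.spatial.transform import Rotation as R
def cal(n):
    c=cams.calibration(n); f=240/np.tan(np.radians(c["vertical_fov"])/2); return c,f
def rays(n,uv):
    c,f=cal(n); uv=np.asarray(uv,float).reshape(-1,2)
    d=(uv-[c["cx"],c["cy"]])/f; s=d.copy()
    for _ in range(30): s=d/(1+c["k1"]*(s**2).sum(1,keepdims=True))
    T=np.array(c["T"]); v=np.c_[s[:,0],-s[:,1],-np.ones(len(s))]
    return T[:3,3],v@T[:3,:3].T          # unit optical depth rays
def onplane(n,uv,p0,nrm):
    o,v=rays(n,uv); nrm=np.asarray(nrm,float); t=((np.asarray(p0)-o)@nrm)/(v@nrm); return o+v*t[:,None]
def onz(n,uv,z): return onplane(n,uv,[0,0,z],[0,0,1])
def bydepth(n,uv,D):
    uv=np.asarray(uv).reshape(-1,2); o,v=rays(n,uv); d=D[uv[:,1].astype(int),uv[:,0].astype(int)]
    return o+v*d[:,None],d
def snap(n,fn=None):
    I,D=cams.camera(n)
    if fn: cv2.imwrite("pics/"+fn,I[:,:,::-1])
    return I,D
def cloud(n,D):
    v,u=np.mgrid[0:480,0:640]; P,d=bydepth(n,np.c_[u.ravel(),v.ravel()],D); P[d<=0]=np.nan; return P.reshape(480,640,3)
def proj(n,P):
    c,f=cal(n); T=np.array(c["T"]); q=(np.asarray(P).reshape(-1,3)-T[:3,3])@T[:3,:3]
    s=np.c_[q[:,0],-q[:,1]]/-q[:,2:]; s=s*(1+c["k1"]*(s**2).sum(1,keepdims=True)); return s*f+[c["cx"],c["cy"]]
def st():
    s=manip.sense(); return np.array(s["position"]),R.from_euler("xyz",s["tcp_rot"]),s
E
python3 - <<'E'
from h import *
for n in("scene","top"):
    I,D=snap(n,n+"0.png"); np.savez("%s0.npz"%n,I=I,D=D); print(n,cal(n)[0]); print((D>0).mean())
s=manip.sense(); print({k:np.round(v,4).tolist() for k,v in s.items()})
E
```

```text
scene {'vertical_fov': 44.956959132444446, 'cx': 327.86168930656015, 'cy': 243.44756689329657, 'k1': -0.11599152533541293, 'T': array([[ 0.82501922,  0.29425555, -0.48244892, -0.09438351],
       [-0.56496771,  0.41069667, -0.71563938, -1.03997137],
       [-0.0124407 ,  0.86298431,  0.50507754,  0.83632855],
       [ 0.        ,  0.        ,  0.        ,  1.        ]])}
0.8951334635416667
top {'vertical_fov': 50.96705851889813, 'cx': 325.53999521558706, 'cy': 241.3583090112257, 'k1': -0.09911066426057809, 'T': array([[ 0.02803659,  0.996251  , -0.08184063,  0.51796017],
       [-0.99932362,  0.02598554, -0.02602021, -0.03250986],
       [-0.02379599,  0.08251479,  0.99630571,  1.25047681],
       [ 0.        ,  0.        ,  0.        ,  1.        ]])}
0.9960904947916667
{'t': 0.1, 'qpos': [-1.0802, 0.6899, -0.1945, 1.5662, 0.1573, 0.9025, -0.2151], 'joint_velocities': [0.0008, -0.0004, -0.0002, -0.0034, -0.0006, 0.0019, 0.0015], 'tau': [-0.0028, -52.8499, -1.2716, -15.3837, -0.0526, 0.002, 0.0001], 'position': [0.2755, 0.5604, 0.238], 'tcp_rot': [-3.14, 0.0001, 2.6849], 'ft_force': [0.0518, -0.0459, 1.0242], 'ft_torque': [0.0417, 0.0105, -0.0387], 'finger_gap': 0.0883}
```

View pics/top0.png

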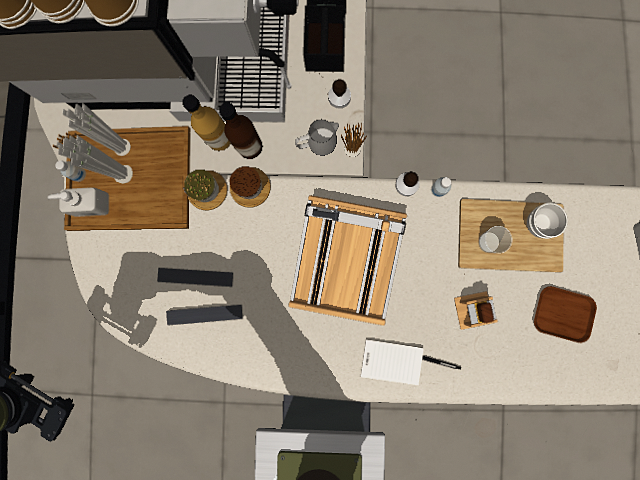

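View pics/scene0.png

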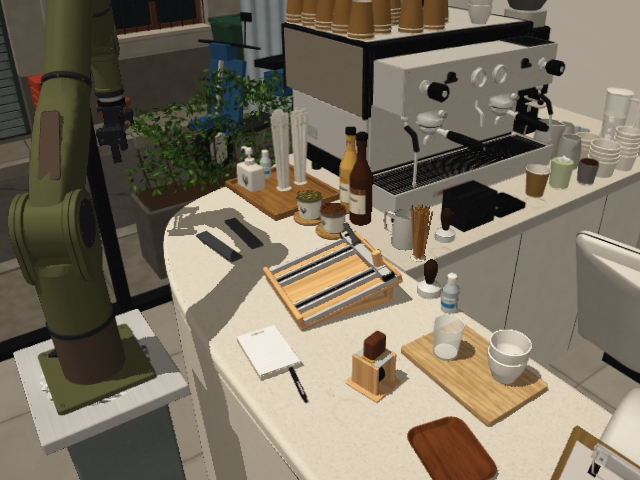

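Run:
```python
from h import *
I=np.load("top0.npz")["I"];D=np.load("top0.npz")["D"]
a=cv2.resize(I[180:330,280:420],None,fx=4,fy=4,interpolation=cv2.INTER_CUBIC)
b=cv2.resize(I[280:340,440:500],(240,240),interpolation=cv2.INTER_CUBIC)
c=cv2.resize(I[260:335,150:250],(240,180),interpolation=cv2.INTER_CUBIC)
M=np.zeros((600,800,3),np.uint8);M[:,:560]=a;M[:240,560:]=b;M[250:430,560:]=c
cv2.imwrite("pics/crop1.png",M[:,:,::-1])
P=cloud("top",D)
# deck plane: strip between rails
q=P[235:305,338:362].reshape(-1,3);q=q[~np.isnan(q).any(1)]
for _ in range(3):
    m=q.mean(0);n=np.linalg.svd(q-m)[2][2];n*=np.sign(n[2]);r=(q-m)@n;q=q[abs(r)<2*r.std()+1e-4]
print("plane",m,n,np.degrees(np.arccos(n[2])),r.std(),np.degrees(np.arctan2(-n[1],-n[0])))
for uv in [(195,277),(205,315),(480,312),(206,188),(250,184),(420,250),(350,270)]: print(uv,P[uv[1],uv[0]])
# slats
cnts,_=cv2.findContours(((I.max(2)<75)&(I.max(2)-I.min(2)<30)).astype(np.uint8)[250:340,140:260],0,2)
for k in cnts:
    if cv2.contourArea(k)>300: 
        print(cv2.minAreaRect(k+np.array([140,250])),cv2.contourArea(k))
print(proj("top",st()[0]))
```

```text
plane [ 0.55273015 -0.05969191  0.03547366] [-0.20323641  0.03610112  0.97846394] 11.912511078613209 0.0020126760858032214 -10.072454166847615
(195, 277) [0.52228699 0.32131081 0.01456331]
(205, 315) [0.42966051 0.29138208 0.01710023]
(480, 312) [ 0.46085997 -0.35564306  0.11035886]
(206, 188) [0.73362445 0.28564635 0.08339951]
(250, 184) [0.74674018 0.18185515 0.07579896]
(420, 250) [ 6.05230277e-01 -2.35287314e-01  3.04875270e-04]
(350, 270) [ 0.55024533 -0.06177887  0.02975675]
((204.095703125, 314.10040283203125), (14.597088813781738, 75.54102325439453), 85.03025817871094) 980.0
((194.82826232910156, 276.6578369140625), (75.30170440673828, 14.559795379638672), 3.8785247802734375) 996.0
[[ 49.23611816 390.13269792]]
```

View pics/crop1.png

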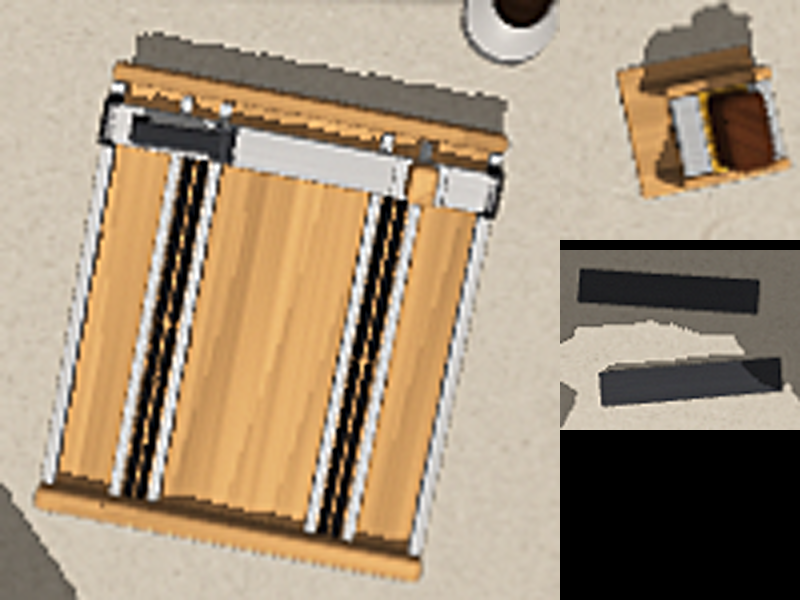

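```bash
cat > board.py <<'E'
from h import *
I=np.load("top0.npz")["I"];D=np.load("top0.npz")["D"];P=cloud("top",D)
hsv=cv2.cvtColor(I,cv2.COLOR_RGB2HSV)
gray=((hsv[:,:,1]<70)).astype(np.uint8)
# rail centres per row: expected from crop
def rail(c0,r0,c1,r1):
    out=[]
    for v in range(r0+2,r1-2):
        u0=c0+(c1-c0)*(v-r0)/(r1-r0)
        w=[u for u in range(int(u0)-9,int(u0)+11) if gray[v,u]or hsv[v,u,2]<80]
        w=[u for u in w if abs(u-u0)<=8]
        if len(w)>6: out.append(((min(w)+max(w))/2,v,max(w)-min(w)+1))
    return np.array(out)
L=rail(280+195/4,180+160/4,280+137/4,180+495/4) if 0 else rail(329,220,314,304)
Rr=rail(378,229,362,312)
n=np.array([-.2047,.0364,.9781])
q=P[235:305,338:362].reshape(-1,3);q=q[~np.isnan(q).any(1)]
az=np.radians(-10.1)
for it in range(4):
    n=np.array([-np.sin(np.radians(12))*np.cos(az),-np.sin(np.radians(12))*np.sin(az),np.cos(np.radians(12))])
    d=np.median(q@n); p0=n*(d+.014)
    A=onplane("top",L[:,:2],p0,n);C=onplane("top",Rr[:,:2],p0,n)
    az=np.mean([np.arctan2(*np.polyfit(X[:,0],X[:,1],1)[:1],1) for X in(A,C)])
    azs=[np.degrees(np.arctan(np.polyfit(X[:,0],X[:,1],1)[0])) for X in(A,C)]
xa=np.array([np.cos(az)*np.cos(np.radians(12)),np.sin(az)*np.cos(np.radians(12)),np.sin(np.radians(12))]);ya=np.cross(n,xa)
print("az",np.degrees(az),azs,"runs",L[:,2].mean(),Rr[:,2].mean(),"d",d)
print("rail sep",(np.median(A@ya)-np.median(C@ya)))
ymid=(np.median(A@ya)+np.median(C@ya))/2
# ledge top edge: brightness step across ledge band per column
led=[]
for u in range(292,382):
    v0=180+(485+(u-280-11)*4*(70/375))/4
    col=I[:,u,0].astype(float)
    vs=np.arange(int(v0)-5,int(v0)+6); g=np.diff(col[vs]); k=np.argmax(g); 
    if 0<k<len(g)-1:
        den=g[k-1]-2*g[k]+g[k+1]; off=.5*(g[k-1]-g[k+1])/den if den else 0
        led.append((u,vs[k]+.5+off))
led=np.array(led); E=onplane("top",led,n*(d+.028),n); xs=E@xa; m=np.median(xs);xs_=xs[abs(xs-m)<.006]
print("ledge x",m,xs_.std(),len(xs_),"tilt",np.degrees(np.polyfit(E[abs(xs-m)<.006]@ya,xs_,1)[0]))
x0=np.median(xs_)
O=n*d+ya*ymid+xa*x0
B=np.c_[xa,ya,n]
print("O",O,"B",B.tolist())
def b2w(p): return O+np.asarray(p)@B.T
if __name__=="__main__":
    for nm,p in dict(ledL=[0,.118,.028],ledR=[0,-.118,.028],stopface=[.214,0,.028],fin=[.226,-.07,.07],pivot=[.226,.045,.035],railLtop=[.245,.06,.014],deckTL=[.272,.118,0],deckTR=[.272,-.118,0]).items():
        print(nm,np.round(b2w(p),4),np.round(proj("top",b2w(p))[0],1),np.round(proj("scene",b2w(p))[0],1))
    V=I.copy()
    M=np.zeros((600,800,3),np.uint8)
    a=cv2.resize(I[180:330,280:420],(560,600),interpolation=cv2.INTER_CUBIC)
    S=np.load("scene0.npz")["I"];s=cv2.resize(S[205:335,255:405],(600,520))
    for p in [[0,.118,.028],[0,-.118,.028],[.214,.1,.028],[.214,-.1,.028],[.226,-.07,.07],[.0,.06,.014],[.245,.06,.014],[0,-.06,.014],[.245,-.06,.014]]:
        t=(proj("top",b2w(p))[0]-[280,180]+.5)*4;cv2.circle(a,tuple(int(x) for x in t),3,(255,0,0),-1)
        t=(proj("scene",b2w(p))[0]-[255,205]+.5)*4;cv2.circle(s,tuple(int(x) for x in t),3,(255,0,0),-1)
    M=np.zeros((600,800,3),np.uint8);M[:420,:392]=cv2.resize(a,(392,420));M[:347,400:]=cv2.resize(s,(400,347))
    cv2.imwrite("pics/chk1.png",M[:,:,::-1])
    np.savez("B.npz",O=O,B=B)
E
python3 board.py
```

```text
az -9.414868543529824 [np.float64(-9.477074120269224), np.float64(-9.35266296679042)] runs 13.075 13.075949367088608 d -0.08059010171149018
rail sep 0.11932114929640612
ledge x 0.4493548790185297 0.0005629360690304104 90 tilt -0.2790405534251053
O [ 0.45694775 -0.03361293  0.01459712] B [[0.9649717026135459, 0.1635819771871676, -0.2051110672164024], [-0.1600073185089201, 0.9865297444778528, 0.03401060546429608], [0.20791169081775934, 6.245004513516506e-17, 0.9781476007338057]]
ledL [0.4705 0.0837 0.042 ] [288.5 301.5] [265.6 266.1]
ledR [ 0.4319 -0.1491  0.042 ] [385.5 320.5] [301.3 317.2]
stopface [ 0.6577 -0.0669  0.0865] [353.9 223.2] [360.1 254. ]
fin [ 0.6492 -0.1365  0.1301] [385.6 225.4] [375.4 251.8]
pivot [ 0.6752 -0.0242  0.0958] [335.7 214.7] [355.5 241.6]
railLtop [ 0.7003 -0.0131  0.0792] [331.3 205. ] [360.7 242.6]
deckTL [0.7387 0.0393 0.0711] [309.8 189. ] [360.2 233. ]
deckTR [ 0.7001 -0.1935  0.0711] [407.7 207.5] [406.4 276.6]
```

View pics/chk1.png

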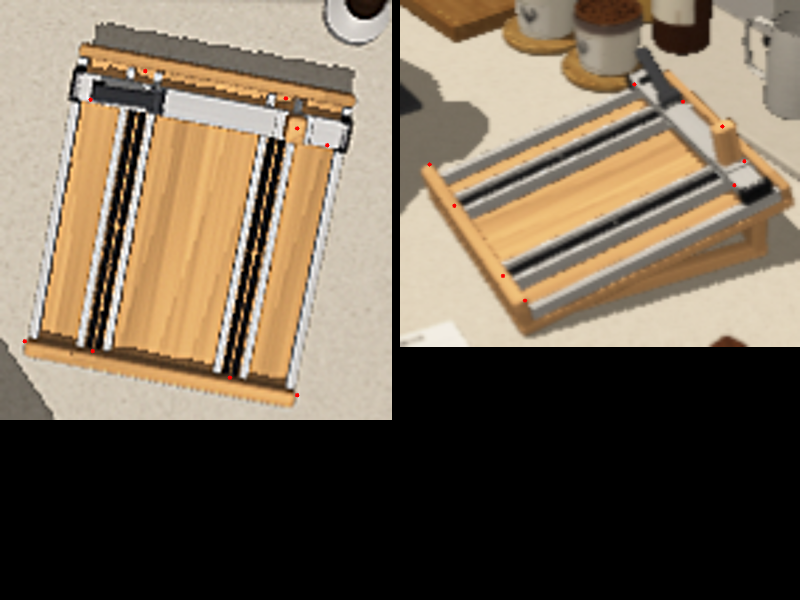

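Run:
```python
from h import *
z=np.load("B.npz");O,B=z["O"],z["B"]
I=np.load("top0.npz")["I"]; 
# rectify onto rail top plane: 0.5 mm grid, x 0.03..0.2, y -.11...11
xs=np.arange(.02,.205,.0005);ys=np.arange(-.125,.125,.0005)
def rect(zz,xs,ys):
    X,Y=np.meshgrid(xs,ys,indexing="ij");W=O+np.stack([X,Y,0*X+zz],-1)@B.T
    uv=proj("top",W.reshape(-1,3)).reshape(*X.shape,2).astype(np.float32)
    return cv2.remap(I,uv[...,0],uv[...,1],cv2.INTER_CUBIC)
g=rect(.014,xs,ys).astype(float)
white=g.min(2)  # wood has low blue, black low
for sl in [slice(0,90),slice(90,180),slice(180,270),slice(270,370)]:
    p=np.median(white[sl],0); 
    o=[]
    for c in(-.06,.06):
        for s in(-.0125,.0125):
            k=abs(ys-(c+s))<.007; w=np.clip(p[k]-90,0,None); o.append(round((w*ys[k]).sum()/w.sum()*1000,2))
    print(o,"centres",(o[0]+o[1])/2,(o[2]+o[3])/2)
# stop face
g2=rect(.028,np.arange(.19,.25,.0005),ys).astype(float).min(2)
print("stop profile",[(round(x,4),int(np.median(g2[i,150:340]))) for i,x in enumerate(np.arange(.19,.25,.0005)) if i%4==0])
```

```text
[np.float64(-71.65), np.float64(-48.04), np.float64(48.43), np.float64(71.99)] centres -59.845 60.209999999999994
[np.float64(-71.57), np.float64(-48.11), np.float64(48.45), np.float64(71.96)] centres -59.839999999999996 60.205
[np.float64(-71.79), np.float64(-48.04), np.float64(48.29), np.float64(72.02)] centres -59.915000000000006 60.155
[np.float64(-71.83), np.float64(-47.95), np.float64(48.37), np.float64(72.03)] centres -59.89 60.2
stop profile [(np.float64(0.19), 104), (np.float64(0.192), 104), (np.float64(0.194), 104), (np.float64(0.196), 104), (np.float64(0.198), 103), (np.float64(0.2), 103), (np.float64(0.202), 103), (np.float64(0.204), 104), (np.float64(0.206), 103), (np.float64(0.208), 101), (np.float64(0.21), 86), (np.float64(0.212), 135), (np.float64(0.214), 204), (np.float64(0.216), 205), (np.float64(0.218), 205), (np.float64(0.22), 202), (np.float64(0.222), 201), (np.float64(0.224), 202), (np.float64(0.226), 201), (np.float64(0.228), 200), (np.float64(0.23), 199), (np.float64(0.232), 218), (np.float64(0.234), 179), (np.float64(0.236), 71), (np.float64(0.238), 39), (np.float64(0.24), 39), (np.float64(0.242), 62), (np.float64(0.244), 107), (np.float64(0.246), 105), (np.float64(0.248), 82)]
```

```bash
cat >> h.py <<'E'
def slats(I,z=.017,roi=(230,345,60,300),n="top",amin=700,thr=75):
    r0,r1,c0,c1=roi; out=[]
    m=((I.max(2)<thr)&(I.max(2).astype(int)-I.min(2)<30)).astype(np.uint8)[r0:r1,c0:c1]
    for k in cv2.findContours(m,0,2)[0]:
        if cv2.contourArea(k)>amin:
            bx=cv2.boxPoints(cv2.minAreaRect(k+np.array([c0,r0])))
            W=onz(n,bx,z); e=[W[(i+1)%4]-W[i] for i in range(4)]; l=[np.linalg.norm(x) for x in e]
            i=0 if l[0]>l[1] else 1; a=np.degrees(np.arctan2(e[i][1],e[i][0]))
            out.append((W.mean(0),(a+0)%180,max(l),min(l)))
    return out
def plan(pos,Rt,claw,smax=.045,amax=8.,p0=None,R0=None,half=False):
    """rows from the measured (or given) pose to the target"""
    p,r,_=st(); p=p if p0 is None else np.asarray(p0); r=r if R0 is None else R0
    rv=(r.inv()*Rt).as_rotvec(degrees=True)
    if half:
        alt=(r.inv()*Rt*R.from_euler("z",180,degrees=True)).as_rotvec(degrees=True)
        if np.linalg.norm(alt)<np.linalg.norm(rv): rv=alt
    dp=np.asarray(pos)-p; N=max(1,int(np.ceil(max(np.linalg.norm(dp)/smax,np.linalg.norm(rv)/amax))))
    rows=[]
    for k in range(N):
        s=np.round(r.inv().apply(dp/N),4); t=np.round(rv/N,2)
        rows.append([claw,s.tolist(),t.tolist()]); r=r*R.from_rotvec(t,degrees=True)
    print("N",N,"from",np.round(p,4))
    for i in range(0,N,5): print(json.dumps(rows[i:i+5]))
    return np.asarray(pos),r
def down(yaw): return R.from_euler("xyz",[180,0,yaw],degrees=True)
zB=np.load("B.npz") if __import__("os").path.exists("B.npz") else None
if zB is not None:
    B=zB["B"]; O=zB["O"]-.001*B[:,0]
    def b2w(p): return O+np.asarray(p)@B.T
    def w2b(p): return (np.asarray(p)-O)@B
    def bdown(yaw): return R.from_matrix(B)*R.from_euler("xyz",[180,0,yaw],degrees=True)
E
python3 - <<'E'
from h import *
I=np.load("top0.npz")["I"];S=np.load("scene0.npz")["I"]
for s in slats(I): print(s)
D=np.load("top0.npz")["D"];P=cloud("top",D)
z=P[285:345,445:505,2]
hi=np.argwhere((z>.115)&(z<.14))+[285,445]; 
print("grip top px",hi.mean(0)[::-1],len(hi)); W=onz("top",hi[:,::-1],.125); print(W.mean(0),np.median(P[hi[:,0],hi[:,1],2]))
print(cv2.minAreaRect((W[:,:2]*1000).astype(np.float32)))
M=np.zeros((600,800,3),np.uint8)
M[:400,:400]=cv2.resize(I[283:339,448:504],(400,400),interpolation=cv2.INTER_CUBIC)
M[:560,410:790]=cv2.resize(S[325:403,345:398],(380,560),interpolation=cv2.INTER_CUBIC)
cv2.imwrite("pics/roll.png",M[:,:,::-1])
E
```

```text
(array([0.43161267, 0.29443571, 0.017     ]), np.float64(96.90120621788245), np.float64(0.1896034044555894), np.float64(0.03565823632512265))
(array([0.52308702, 0.32187303, 0.017     ]), np.float64(87.9417736084708), np.float64(0.19085596726938375), np.float64(0.035797455726153206))
grip top px [486.63681592 312.35820896] 201
[ 0.46110678 -0.3664845   0.125     ] 0.11847661719441804
((461.286865234375, -366.19268798828125), (43.513221740722656, 26.002593994140625), 13.371384620666504)
```

View pics/roll.png

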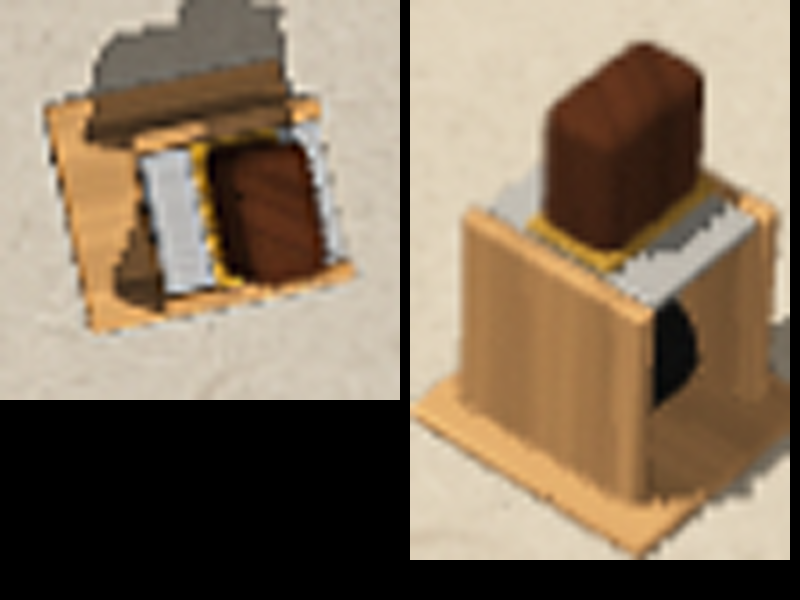

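Run:
```python
from h import *
c=np.array([.461,-.366]);a=np.radians(13.4);ex=np.array([np.cos(a),np.sin(a)]);ey=np.array([-ex[1],ex[0]])
for n in("top","scene"):
    z=np.load(n+"0.npz");P=cloud(n,z["D"]).reshape(-1,3);C=z["I"].reshape(-1,3)
    d=P[:,:2]-c;x,y=d@ex*1000,d@ey*1000;k=(abs(x)<50)&(abs(y)<55)
    print(n,"rows x +48..-48, cols y +54..-54: max z mm")
    for i in range(48,-54,-6):
        print("%4d"%i," ".join("%4s"%(lambda q:int(np.nanmax(q)*1000) if len(q) else ".")(P[k&(abs(x-i)<3)&(abs(y-j)<3)][:,2]) for j in range(54,-60,-6)))
```

```text
top rows x +48..-48, cols y +54..-54: max z mm
  48   -3    3    2    0    1    1    3    1    0    3    1    3    2    1    1    2    1    1    3
  42    2    0    1    0    0    6    2    5    0    3    4    0    2    1    1    0    0    0   -2
  36    0    4    5   10   10    7    9   10    7    8    9    6    8   10    6    9    6    3    1
  30    2    1    1    9   75   79   73   79   75   76   80   77   71   80   76   69    9    2    1
  24   -1    2    0    5   71   75   76   76   79  115   78   78   77   76   76   75    .   -1   -5
  18    5    0    2    6    8   79   77  112  121  122  118  119   81   74   75    .    4    .    .
  12   -3    1    1   10    6   80   78  118  120  123  122  122  117    .   77    .    .    .    .
   6    2    2    0    9    8   80   78  120  121  122  122  119    .    .   77    .    .    .    .
   0    3    1    4    9    6   76   77  122  119  122  122  121  117    .   76   73    .    .    .
  -6    3    1    0   10    7   78   78  115  122  124  120  124  114    .   77   71    .    .    .
 -12    0    0    5    7   77   79   77  120  123  11
[... 1695 characters left out ...]

 -12    4    3    3    .    .   79   79    .  121  123  123  123  123   79   79   81    8    8    3
 -18    4    2    2    7    .   78   79   81  120  123  124  122  121   80   78   79    9    9    4
 -24    4    4    3    8   10   78   78   82  121  120  122  122  120   79   79   78   10    6    4
 -30    3    4    4    7   75   78   78   79   81   79   80   79   81   81   82   78    8    9    5
 -36    2    4    6    9    7   69   66   46   66   80   34   76   78   78   79   74    8    7    4
 -42    4    5    3    8    7    9   11    8    9    8    7    7    8   10    9    8   10    6    3
 -48    2    2    1    2    2    2    4    3    2    2    4    3    2    4    4    3    4    3    2
```

Run:
```python
from h import *
p,r=plan([.523,.322,.08],down(87.9),.065,half=True)
print(r.as_euler("xyz",degrees=True))
plan([.523,.322,.005],r,.065,smax=.02,p0=p,R0=r)
```

```text
N 9 from [0.2755 0.5604 0.238 ]
[[0.065, [-0.0364, -0.0116, 0.0176], [-0.01, 0.01, 7.33]], [0.065, [-0.0376, -0.0069, 0.0176], [-0.01, 0.01, 7.33]], [0.065, [-0.0381, -0.002, 0.0176], [-0.01, 0.01, 7.33]], [0.065, [-0.0381, 0.0028, 0.0176], [-0.01, 0.01, 7.33]], [0.065, [-0.0374, 0.0077, 0.0176], [-0.01, 0.01, 7.33]]]
[[0.065, [-0.0361, 0.0124, 0.0175], [-0.01, 0.01, 7.33]], [0.065, [-0.0343, 0.0169, 0.0175], [-0.01, 0.01, 7.33]], [0.065, [-0.0318, 0.0211, 0.0175], [-0.01, 0.01, 7.33]], [0.065, [-0.0289, 0.025, 0.0175], [-0.01, 0.01, 7.33]]]
[-1.79992993e+02 -3.02401559e-02  8.78621478e+01]
N 4 from [0.523 0.322 0.08 ]
[[0.065, [-0.0, 0.0, 0.0187], [0.0, 0.0, 0.0]], [0.065, [-0.0, 0.0, 0.0187], [0.0, 0.0, 0.0]], [0.065, [-0.0, 0.0, 0.0187], [0.0, 0.0, 0.0]], [0.065, [-0.0, 0.0, 0.0187], [0.0, 0.0, 0.0]]]
```

Call:
play_rows:
  increments:
    - [0.065, [-0.0364, -0.0116, 0.0176], [0, 0, 7.33]]
    - [0.065, [-0.0376, -0.0069, 0.0176], [0, 0, 7.33]]
    - [0.065, [-0.0381, -0.002, 0.0176], [0, 0, 7.33]]
    - [0.065, [-0.0381, 0.0028, 0.0176], [0, 0, 7.33]]
    - [0.065, [-0.0374, 0.0077, 0.0176], [0, 0, 7.33]]
  grip_force: 20

```text
t: 0.6
position: [0.4141, 0.4273, 0.1498]
tcp_rot: [-3.141, 0.0, 2.04]
ft_force: [0.7, 0.6, 0.3]
finger_gap: 0.0648
```

Call:
play_rows:
  increments:
    - [0.065, [-0.0361, 0.0124, 0.0175], [0, 0, 7.33]]
    - [0.065, [-0.0343, 0.0169, 0.0175], [0, 0, 7.33]]
    - [0.065, [-0.0318, 0.0211, 0.0175], [0, 0, 7.33]]
    - [0.065, [-0.0289, 0.025, 0.0175], [0, 0, 7.33]]
    - [0.065, [0, 0, 0], [0, 0, 0]]

```text
t: 1.1
position: [0.5272, 0.3148, 0.0783]
tcp_rot: [3.141, 0.007, 1.522]
ft_force: [-0.1, -0.5, -0.1]
finger_gap: 0.065
```

Call:
play_rows:
  increments:
    - [0.065, [0, 0, 0], [0, 0, 0]]
    - [0.065, [0, 0, 0], [0, 0, 0]]

```text
t: 1.3
position: [0.5223, 0.3242, 0.0808]
tcp_rot: [-3.141, -0.001, 1.536]
ft_force: [-0.5, -0.2, 0.3]
finger_gap: 0.0654
```

Run:
```python
from h import *
for i in range(3): p,r,s=st(); print(p,r.as_euler("xyz",degrees=True),s["qpos"])
I,D=snap("top"); 
for q in slats(I): print(q)
p,r,s=st();print(p)
```

```text
[0.5222597  0.32424708 0.08078612] [-1.79940503e+02 -7.99511522e-02  8.80107922e+01] [-0.66348599  0.88878269  0.06090001  1.71974425 -0.09606994  0.53596604
 -0.57712294]
[0.5222597  0.32424708 0.08078612] [-1.79940503e+02 -7.99511522e-02  8.80107922e+01] [-0.66348599  0.88878269  0.06090001  1.71974425 -0.09606994  0.53596604
 -0.57712294]
[0.5222597  0.32424708 0.08078612] [-1.79940503e+02 -7.99511522e-02  8.80107922e+01] [-0.66348599  0.88878269  0.06090001  1.71974425 -0.09606994  0.53596604
 -0.57712294]
(array([0.48311238, 0.45410946, 0.017     ]), np.float64(106.22787440000589), np.float64(0.4674718258740976), np.float64(0.2554092376447148))
[0.52219378 0.32457965 0.08103039]
```

Call:
play_rows:
  increments:
    - [0.065, [0, 0, 0.02], [0, 0, 0]]
    - [0.065, [0, 0, 0.02], [0, 0, 0]]
    - [0.065, [0, 0, 0.015], [0, 0, 0]]
    - [0.065, [0, 0, 0], [0, 0, 0]]
    - [0.065, [0, 0, 0], [0, 0, 0]]

```text
t: 1.85
position: [0.5231, 0.3233, 0.026]
tcp_rot: [-3.142, -0.0, 1.534]
ft_force: [-0.0, 0.9, -0.1]
finger_gap: 0.065
```

Call:
play_rows:
  increments:
    - [0.065, [-0.001, 0, 0.012], [0, 0, 0]]
    - [0.065, [0, 0, 0.009], [0, 0, 0]]
    - [0.065, [0, 0, 0], [0, 0, 0]]
    - [0.03, [0, 0, 0], [0, 0, 0]]
    - [0.03, [0, 0, 0], [0, 0, 0]]
  grip_force: 25

```text
t: 2.35
position: [0.5236, 0.3217, 0.0049]
tcp_rot: [3.141, -0.0, 1.533]
ft_force: [-0.5, -1.1, 0.4]
finger_gap: 0.0512
```

Call:
play_rows:
  increments:
    - [0.03, [0, 0, 0], [0, 0, 0]]
    - [0.03, [0, 0, 0], [0, 0, 0]]
    - [0.03, [0, 0, 0], [0, 0, 0]]
    - [0.03, [0, 0, 0], [0, 0, 0]]
    - [0.03, [0, 0, 0], [0, 0, 0]]

```text
t: 2.85
position: [0.5235, 0.3218, 0.005]
tcp_rot: [3.141, -0.0, 1.533]
ft_force: [0.1, -0.6, 2.8]
finger_gap: 0.0359
```

Call:
play_rows:
  increments:
    - [0.03, [0, 0, -0.01], [0, 0, 0]]
    - [0.03, [0, 0, -0.03], [0, 0, 0]]
    - [0.03, [0, 0, -0.04], [0, 0, 0]]
    - [0.03, [0, 0, -0.04], [0, 0, 0]]
    - [0.03, [0, 0, -0.03], [0, 0, 0]]

```text
t: 3.35
position: [0.5236, 0.3218, 0.1576]
tcp_rot: [3.14, -0.001, 1.533]
ft_force: [0.3, 0.4, -1.7]
finger_gap: 0.0357
```

Run:
```python
from h import *
p,r=plan(b2w([.15,0,.075]),bdown(90),.03,smax=.04)
print(p,O)
```

```text
N 10 from [0.5236 0.3218 0.1576]
[[0.03, [-0.0374, 0.0076, 0.0038], [-1.19, -0.08, 0.72]], [0.03, [-0.0373, 0.008, 0.004], [-1.19, -0.08, 0.72]], [0.03, [-0.0372, 0.0083, 0.0043], [-1.19, -0.08, 0.72]], [0.03, [-0.0371, 0.0087, 0.0045], [-1.19, -0.08, 0.72]], [0.03, [-0.037, 0.0091, 0.0047], [-1.19, -0.08, 0.72]]]
[[0.03, [-0.0368, 0.0094, 0.005], [-1.19, -0.08, 0.72]], [0.03, [-0.0367, 0.0098, 0.0052], [-1.19, -0.08, 0.72]], [0.03, [-0.0366, 0.0102, 0.0055], [-1.19, -0.08, 0.72]], [0.03, [-0.0364, 0.0105, 0.0057], [-1.19, -0.08, 0.72]], [0.03, [-0.0363, 0.0108, 0.006], [-1.19, -0.08, 0.72]]]
[ 0.58534521 -0.05490323  0.11893703] [ 0.45598278 -0.03345293  0.01438921]
```

Call:
play_rows:
  increments:
    - [0.03, [-0.0374, 0.0076, 0.0038], [-1.19, -0.08, 0.72]]
    - [0.03, [-0.0373, 0.008, 0.004], [-1.19, -0.08, 0.72]]
    - [0.03, [-0.0372, 0.0083, 0.0043], [-1.19, -0.08, 0.72]]
    - [0.03, [-0.0371, 0.0087, 0.0045], [-1.19, -0.08, 0.72]]
    - [0.03, [-0.037, 0.0091, 0.0047], [-1.19, -0.08, 0.72]]

```text
t: 3.85
position: [0.554, 0.1318, 0.136]
tcp_rot: [3.037, 0.004, 1.47]
ft_force: [1.3, -0.1, -1.4]
finger_gap: 0.0354
```

Call:
play_rows:
  increments:
    - [0.03, [-0.0368, 0.0094, 0.005], [-1.19, -0.08, 0.72]]
    - [0.03, [-0.0367, 0.0098, 0.0052], [-1.19, -0.08, 0.72]]
    - [0.03, [-0.0366, 0.0102, 0.0055], [-1.19, -0.08, 0.72]]
    - [0.03, [-0.0364, 0.0105, 0.0057], [-1.19, -0.08, 0.72]]
    - [0.03, [-0.0363, 0.0108, 0.006], [-1.19, -0.08, 0.72]]

```text
t: 4.35
position: [0.5848, -0.0565, 0.1168]
tcp_rot: [2.933, 0.001, 1.407]
ft_force: [0.9, -0.3, -1.3]
finger_gap: 0.0357
```

Call:
play_rows:
  increments:
    - [0.03, [0, 0, 0], [0, 0, 0]]
    - [0.03, [0, 0, 0], [0, 0, 0]]
    - [0.03, [0, 0, 0], [0, 0, 0]]
    - [0.03, [0, 0, 0], [0, 0, 0]]

```text
t: 4.75
position: [0.5851, -0.0529, 0.1167]
tcp_rot: [2.934, -0.0, 1.41]
ft_force: [0.3, -0.1, -2.2]
finger_gap: 0.0355
```

Run:
```python
from h import *
I,D=snap("top","t1.png"); J,E=snap("scene"); np.savez("t1.npz",I=I,D=D,J=J,E=E)
p,r,s=st(); print(p,w2b(p),s["qpos"]); 
M=np.zeros((600,800,3),np.uint8)
M[:300,:400]=cv2.resize(I[130:355,180:480],(400,300));M[:300,400:]=cv2.resize(J[140:365,200:500],(400,300))
cv2.imwrite("pics/t1m.png",M[:300,:,::-1])
```

```text
[ 0.58511051 -0.05337496  0.11664689] [0.14905284 0.00146929 0.07286002] [-0.02878076  0.76188342  0.03627387  1.99575113  0.05221786  0.17937793
 -0.21668142]
```

View pics/t1m.png

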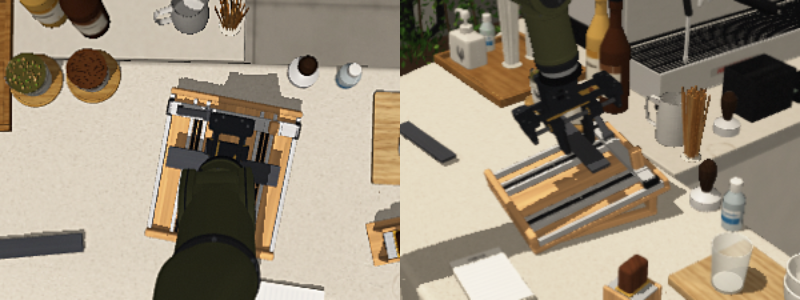

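```bash
cat >> h.py <<'E'
def rectify(I,zz,xs,ys,n="top"):
    X,Y=np.meshgrid(xs,ys,indexing="ij");W=b2w(np.stack([X,Y,0*X+zz],-1))
    uv=proj(n,W.reshape(-1,3)).reshape(*X.shape,2).astype(np.float32)
    return cv2.remap(I,uv[...,0],uv[...,1],cv2.INTER_LINEAR)
E
python3 - <<'E'
from h import *
I=np.load("t1.npz")["I"]
ys=np.arange(-.12,.121,.001)
for sx in(.14,.149,.158):
    g=rectify(I,.085,[sx],ys).max(2)[0]
    print(sx,"R",[int(v) for v in g[10:45]],"\nL",[int(v) for v in g[-45:-10]])
xs=np.arange(.11,.19,.002)
print([int(v) for v in rectify(I,.085,xs,[.08]).max(2)[:,0]]);print([int(v) for v in rectify(I,.085,xs,[-.08]).max(2)[:,0]])
E
```

```text
0.14 R [206, 207, 213, 215, 217, 225, 236, 206, 135, 92, 159, 229, 226, 223, 225, 230, 223, 201, 175, 125, 77, 76, 75, 75, 75, 75, 75, 76, 75, 75, 76, 77, 78, 80, 75] 
L [79, 79, 79, 79, 79, 79, 79, 78, 78, 78, 78, 79, 79, 78, 78, 79, 79, 78, 78, 78, 77, 90, 151, 209, 233, 253, 193, 122, 131, 192, 232, 226, 223, 206, 187]
0.149 R [210, 201, 202, 211, 219, 229, 239, 185, 124, 125, 189, 224, 223, 222, 224, 225, 216, 201, 156, 99, 76, 76, 75, 76, 76, 76, 77, 76, 76, 76, 76, 76, 78, 80, 80] 
L [78, 78, 78, 79, 80, 79, 78, 79, 80, 80, 80, 80, 78, 77, 78, 79, 79, 78, 78, 79, 80, 131, 197, 229, 247, 205, 118, 79, 160, 240, 232, 224, 224, 227, 225]
0.158 R [198, 176, 191, 208, 219, 226, 218, 183, 146, 157, 180, 199, 215, 221, 221, 223, 227, 227, 165, 101, 80, 78, 77, 78, 78, 77, 77, 77, 77, 77, 79, 80, 82, 78, 56] 
L [80, 81, 80, 80, 80, 79, 80, 80, 80, 79, 78, 79, 80, 80, 79, 79, 79, 79, 79, 80, 80, 94, 137, 204, 240, 169, 95, 145, 208, 229, 226, 225, 227, 226, 199]
[225, 225, 225, 225, 225, 225, 226, 227, 234, 211, 128, 76, 81, 77, 78, 79, 80, 80, 80, 80, 79, 80, 80, 79, 80, 79, 80, 80, 86, 116, 127, 126, 127, 128, 128, 126, 127, 127, 128, 124]
[245, 243, 241, 241, 230, 229, 244, 243, 243, 249, 190, 109, 77, 78, 75, 76, 78, 76, 75, 76, 76, 77, 78, 78, 79, 79, 80, 79, 67, 100, 125, 121, 120, 121, 121, 120, 120, 120, 120, 120]
```

Call:
play_rows:
  increments:
    - [0.03, [-0.003, 0, 0.015], [0, 0, 0]]
    - [0.03, [0, 0, 0.02], [0, 0, 0]]
    - [0.03, [0, 0, 0.015], [0, 0, 0]]
    - [0.03, [0, 0, 0], [0, 0, 0]]
    - [0.03, [0, 0, 0], [0, 0, 0]]

```text
t: 5.35
position: [0.5944, -0.0596, 0.0669]
tcp_rot: [2.935, 0.001, 1.407]
ft_force: [-0.3, -0.2, -2.1]
finger_gap: 0.036
```

Run:
```python
from h import *
p,r,s=st(); print(p,w2b(p),s["ft_force"]); 
I,D=snap("top"); zz=w2b(p)[2]+.012
ys=np.arange(-.12,.121,.001)
for sx in(.14,.149,.158):
    g=rectify(I,zz,[sx],ys).max(2)[0]
    print(sx,"R",[int(v) for v in g[15:40]],"\nL",[int(v) for v in g[-35:-10]])
```

```text
[ 0.59437216 -0.05958619  0.06694868] [ 0.14865107 -0.00314323  0.02213692] [-0.31711277 -0.20608939 -2.10383689]
0.14 R [193, 212, 219, 222, 223, 225, 206, 186, 151, 102, 77, 76, 75, 74, 74, 74, 74, 73, 74, 75, 75, 76, 76, 75, 75] 
L [79, 78, 78, 78, 78, 78, 90, 133, 201, 249, 240, 231, 230, 230, 232, 235, 238, 244, 251, 199, 113, 79, 149, 232, 229]
0.149 R [185, 202, 220, 221, 221, 223, 229, 224, 158, 96, 80, 77, 76, 75, 75, 76, 76, 76, 74, 74, 74, 75, 75, 76, 76] 
L [78, 78, 79, 79, 78, 78, 85, 153, 218, 230, 236, 235, 232, 230, 234, 237, 242, 248, 221, 149, 91, 133, 184, 210, 220]
0.158 R [166, 203, 222, 219, 217, 222, 226, 192, 143, 101, 83, 79, 78, 77, 76, 76, 76, 77, 77, 76, 76, 76, 77, 78, 77] 
L [79, 79, 78, 79, 80, 83, 129, 186, 213, 233, 241, 235, 229, 231, 234, 238, 242, 235, 192, 142, 116, 98, 120, 181, 238]
```

Call:
play_rows:
  increments:
    - [0.03, [0.0017, 0, 0.002], [0, 0, 0]]
    - [0.03, [0, 0, 0.002], [0, 0, 0]]
    - [0.03, [0, 0, 0.001], [0, 0, 0]]
    - [0.03, [0, 0, 0], [0, 0, 0]]
    - [0.03, [0, 0, 0], [0, 0, 0]]

```text
t: 5.9
position: [0.596, -0.0582, 0.0628]
tcp_rot: [2.933, 0.001, 1.407]
ft_force: [-0.2, -0.1, -0.5]
finger_gap: 0.0358
```

Call:
play_rows:
  increments:
    - [0.03, [0, 0, 0.001], [0, 0, 0]]
    - [0.03, [0, 0, 0], [0, 0, 0]]
    - [0.03, [0, 0, 0], [0, 0, 0]]

```text
t: 6.2
position: [0.5964, -0.058, 0.0622]
tcp_rot: [2.933, 0.0, 1.407]
ft_force: [-1.1, 2.1, 4.7]
finger_gap: 0.0356
```

Run:
```python
from h import *
p,r,s=st(); print(p,w2b(p),s["ft_force"]);
```

```text
[ 0.59642092 -0.05795888  0.06215398] [ 0.14937082 -0.0012027   0.01708212] [-1.05835906  2.11424886  4.69111636]
```

Call:
play_rows:
  increments:
    - [0.06, [0, 0, 0], [0, 0, 0]]
    - [0.06, [0, 0, 0], [0, 0, 0]]
    - [0.06, [0, 0, 0], [0, 0, 0]]
    - [0.06, [0, 0, 0], [0, 0, 0]]
    - [0.06, [0, 0, -0.01], [0, 0, 0]]

```text
t: 6.7
position: [0.5935, -0.0578, 0.0708]
tcp_rot: [2.935, 0.001, 1.407]
ft_force: [0.0, -0.2, -0.2]
finger_gap: 0.0602
```

Call:
play_rows:
  increments:
    - [0.06, [0, 0, -0.03], [0, 0, 0]]
    - [0.06, [0, 0, -0.04], [0, 0, 0]]
    - [0.06, [0, 0, -0.03], [0, 0, 0]]
    - [0.06, [0, 0, 0], [0, 0, 0]]
    - [0.06, [0, 0, 0], [0, 0, 0]]

```text
t: 7.2
position: [0.574, -0.0544, 0.1704]
tcp_rot: [2.932, 0.0, 1.407]
ft_force: [-0.8, 0.1, -0.3]
finger_gap: 0.0602
```

Run:
```python
from h import *
I,D=snap("top"); 
ys=np.arange(-.12,.121,.001)
for sx in(.13,.14,.149,.158):
    g=rectify(I,.028,[sx],ys).max(2)[0]
    print(sx,"R",[int(v) for v in g[15:40]],"\nL",[int(v) for v in g[-35:-10]])
xs=np.arange(.01,.21,.004)
for y in(-.08,.08): print([int(v) for v in rectify(I,.028,xs,[y]).max(2)[:,0]])
P=w2b(cloud("top",D).reshape(-1,3)); 
for y in(-.08,.08):
    k=(abs(P[:,1]-y)<.012)&(abs(P[:,0]-.149)<.012); print("top z",np.nanmedian(P[k,2]),k.sum())
for q in slats(I,roi=(290,345,60,280)): print(q)
plan([.4316,.2944,.1],down(96.9),.065)
```

```text
0.13 R [213, 225, 222, 220, 221, 221, 218, 216, 211, 203, 192, 174, 155, 165, 181, 187, 176, 165, 131, 101, 89, 86, 87, 89, 93] 
L [160, 155, 139, 129, 142, 148, 144, 136, 151, 193, 242, 242, 242, 240, 235, 232, 234, 237, 242, 248, 217, 145, 76, 149, 214]
0.14 R [221, 221, 220, 219, 218, 218, 217, 217, 212, 205, 166, 106, 73, 76, 78, 63, 46, 36, 36, 36, 35, 34, 35, 35, 36] 
L [77, 77, 77, 77, 78, 78, 79, 80, 123, 173, 204, 224, 238, 235, 233, 234, 237, 241, 247, 253, 163, 80, 96, 178, 235]
0.149 R [191, 208, 218, 217, 216, 215, 214, 217, 224, 217, 158, 97, 77, 80, 73, 53, 33, 34, 35, 36, 36, 36, 36, 36, 36] 
L [77, 76, 77, 77, 78, 78, 77, 75, 88, 119, 187, 250, 243, 235, 234, 236, 239, 244, 250, 195, 129, 108, 168, 229, 225]
0.158 R [189, 218, 218, 214, 212, 212, 213, 216, 220, 182, 132, 93, 82, 81, 73, 62, 49, 39, 33, 35, 36, 37, 37, 38, 38] 
L [80, 80, 79, 78, 78, 77, 78, 79, 83, 148, 220, 238, 237, 234, 235, 236, 240, 244, 216, 165, 119, 109, 104, 152, 202]
[34, 34, 35, 46, 51, 48, 44, 41, 38, 39, 44, 87, 107, 130, 133, 132, 128, 127, 127, 126, 127, 128, 127, 128, 129, 127, 127, 1
[... 386 characters left out ...]
02827828516541185 103
(array([0.43113819, 0.29431363, 0.017     ]), np.float64(96.34381113007238), np.float64(0.18962024566744665), np.float64(0.03521717024522369))
N 9 from [ 0.5735 -0.0544  0.1693]
[[0.065, [0.0357, -0.023, 0.003], [1.31, 0.19, -1.8]], [0.065, [0.0364, -0.0218, 0.0036], [1.31, 0.19, -1.8]], [0.065, [0.037, -0.0205, 0.0042], [1.31, 0.19, -1.8]], [0.065, [0.0376, -0.0193, 0.0048], [1.31, 0.19, -1.8]], [0.065, [0.0382, -0.0179, 0.0054], [1.31, 0.19, -1.8]]]
[[0.065, [0.0387, -0.0166, 0.0059], [1.31, 0.19, -1.8]], [0.065, [0.0392, -0.0152, 0.0064], [1.31, 0.19, -1.8]], [0.065, [0.0396, -0.0139, 0.0068], [1.31, 0.19, -1.8]], [0.065, [0.04, -0.0124, 0.0073], [1.31, 0.19, -1.8]]]
```

Call:
play_rows:
  increments:
    - [0.065, [0.0357, -0.023, 0.003], [1.31, 0.19, -1.8]]
    - [0.065, [0.0364, -0.0218, 0.0036], [1.31, 0.19, -1.8]]
    - [0.065, [0.037, -0.0205, 0.0042], [1.31, 0.19, -1.8]]
    - [0.065, [0.0376, -0.0193, 0.0048], [1.31, 0.19, -1.8]]
    - [0.065, [0.0382, -0.0179, 0.0054], [1.31, 0.19, -1.8]]

```text
t: 7.75
position: [0.4936, 0.1405, 0.1292]
tcp_rot: [3.052, 0.009, 1.566]
ft_force: [0.0, 0.3, 0.4]
finger_gap: 0.0651
```

Call:
play_rows:
  increments:
    - [0.065, [0.0387, -0.0166, 0.0059], [1.31, 0.19, -1.8]]
    - [0.065, [0.0392, -0.0152, 0.0064], [1.31, 0.19, -1.8]]
    - [0.065, [0.0396, -0.0139, 0.0068], [1.31, 0.19, -1.8]]
    - [0.065, [0.04, -0.0124, 0.0073], [1.31, 0.19, -1.8]]
    - [0.065, [0, 0, 0], [0, 0, 0]]

```text
t: 8.25
position: [0.4284, 0.3011, 0.0977]
tcp_rot: [-3.138, -0.003, 1.701]
ft_force: [-0.2, 0.1, 0.4]
finger_gap: 0.0651
```

Call:
play_rows:
  increments:
    - [0.065, [0, 0, 0], [0, 0, 0]]
    - [0.065, [0, 0, 0], [0, 0, 0]]
    - [0.065, [0, 0, 0], [0, 0, 0]]

```text
t: 8.55
position: [0.4325, 0.2924, 0.0998]
tcp_rot: [3.141, 0.002, 1.688]
ft_force: [-0.4, -0.6, -0.8]
finger_gap: 0.0649
```

Run:
```python
from h import *
I,D=snap("top"); J,E=snap("scene","s2.png")
plan([.4315,.2943,.005],down(96.6),.065,smax=.02)
# slat in scene view: dark near expected
P=cloud("scene",E);uv=proj("scene",[.4315,.2943,.017])[0];print(uv)
b=((J.max(2)<95)).astype(np.uint8)
h=(P[:,:,2]>.012)&(P[:,:,2]<.026)&(b>0)&(P[:,:,0]>.35)&(P[:,:,0]<.52)&(P[:,:,1]>.15)&(P[:,:,1]<.45)
q=P[h];print(h.sum(),q.mean(0) if h.sum() else None)
```

```text
N 5 from [0.4325 0.293  0.1001]
[[0.065, [0.0003, -0.0002, 0.019], [0.01, 0.01, 0.03]], [0.065, [0.0003, -0.0002, 0.019], [0.01, 0.01, 0.03]], [0.065, [0.0003, -0.0002, 0.019], [0.01, 0.01, 0.03]], [0.065, [0.0003, -0.0002, 0.019], [0.01, 0.01, 0.03]], [0.065, [0.0003, -0.0002, 0.019], [0.01, 0.01, 0.03]]]
[217.58556042 244.99358344]
498 [0.43067415 0.28420811 0.01858287]
```

Call:
play_rows:
  increments:
    - [0.065, [0, 0, 0.025], [0, 0, 0]]
    - [0.065, [0, 0, 0.025], [0, 0, 0]]
    - [0.065, [0, 0, 0.025], [0, 0, 0]]
    - [0.065, [0, 0, 0.01], [0, 0, 0]]
    - [0.065, [0, 0, 0.01], [0, 0, 0]]

```text
t: 9.15
position: [0.4323, 0.2938, 0.0047]
tcp_rot: [3.141, 0.001, 1.69]
ft_force: [0.1, -0.5, 0.3]
finger_gap: 0.0652
```

Call:
play_rows:
  increments:
    - [0.065, [0, 0, 0], [0, 0, 0]]
    - [0.065, [0, 0, 0], [0, 0, 0]]
    - [0.03, [0, 0, 0], [0, 0, 0]]
    - [0.03, [0, 0, 0], [0, 0, 0]]
    - [0.03, [0, 0, 0], [0, 0, 0]]
  grip_force: 25

```text
t: 9.65
position: [0.4323, 0.2945, 0.0055]
tcp_rot: [3.14, 0.0, 1.691]
ft_force: [0.2, 0.5, -0.2]
finger_gap: 0.043
```

Call:
play_rows:
  increments:
    - [0.03, [0, 0, 0], [0, 0, 0]]
    - [0.03, [0, 0, 0], [0, 0, 0]]
    - [0.03, [0, 0, 0], [0, 0, 0]]
    - [0.03, [0, 0, 0], [0, 0, 0]]
    - [0.03, [0, 0, 0], [0, 0, 0]]

```text
t: 10.15
position: [0.4321, 0.2944, 0.0053]
tcp_rot: [3.141, 0.0, 1.691]
ft_force: [-0.2, 0.0, 6.2]
finger_gap: 0.0355
```

Call:
play_rows:
  increments:
    - [0.03, [0, 0, -0.01], [0, 0, 0]]
    - [0.03, [0, 0, -0.03], [0, 0, 0]]
    - [0.03, [0, 0, -0.04], [0, 0, 0]]
    - [0.03, [0, 0, -0.04], [0, 0, 0]]
    - [0.03, [0, 0, -0.03], [0, 0, 0]]

```text
t: 10.65
position: [0.4321, 0.2942, 0.1574]
tcp_rot: [3.14, -0.0, 1.691]
ft_force: [0.2, 0.9, -1.1]
finger_gap: 0.0354
```

Run:
```python
from h import *
p,r=plan(b2w([.062,0,.080]),bdown(90),.03,smax=.035)
```

```text
N 10 from [0.4321 0.2942 0.1574]
[[0.03, [-0.0341, 0.0027, 0.0052], [-1.18, -0.17, 1.62]], [0.03, [-0.034, 0.0035, 0.0054], [-1.18, -0.17, 1.62]], [0.03, [-0.0338, 0.0044, 0.0055], [-1.18, -0.17, 1.62]], [0.03, [-0.0337, 0.0052, 0.0057], [-1.18, -0.17, 1.62]], [0.03, [-0.0335, 0.006, 0.006], [-1.18, -0.17, 1.62]]]
[[0.03, [-0.0333, 0.0069, 0.0062], [-1.18, -0.17, 1.62]], [0.03, [-0.0331, 0.0077, 0.0064], [-1.18, -0.17, 1.62]], [0.03, [-0.0328, 0.0085, 0.0067], [-1.18, -0.17, 1.62]], [0.03, [-0.0326, 0.0092, 0.007], [-1.18, -0.17, 1.62]], [0.03, [-0.0323, 0.01, 0.0073], [-1.18, -0.17, 1.62]]]
```

Call:
play_rows:
  increments:
    - [0.03, [-0.0341, 0.0027, 0.0052], [-1.18, -0.17, 1.62]]
    - [0.03, [-0.034, 0.0035, 0.0054], [-1.18, -0.17, 1.62]]
    - [0.03, [-0.0338, 0.0044, 0.0055], [-1.18, -0.17, 1.62]]
    - [0.03, [-0.0337, 0.0052, 0.0057], [-1.18, -0.17, 1.62]]
    - [0.03, [-0.0335, 0.006, 0.006], [-1.18, -0.17, 1.62]]

```text
t: 11.15
position: [0.4655, 0.1254, 0.1293]
tcp_rot: [3.036, 0.008, 1.548]
ft_force: [0.4, -0.3, -0.7]
finger_gap: 0.0358
```

Call:
play_rows:
  increments:
    - [0.03, [-0.0333, 0.0069, 0.0062], [-1.18, -0.17, 1.62]]
    - [0.03, [-0.0331, 0.0077, 0.0064], [-1.18, -0.17, 1.62]]
    - [0.03, [-0.0328, 0.0085, 0.0067], [-1.18, -0.17, 1.62]]
    - [0.03, [-0.0326, 0.0092, 0.007], [-1.18, -0.17, 1.62]]
    - [0.03, [-0.0323, 0.01, 0.0073], [-1.18, -0.17, 1.62]]

```text
t: 11.65
position: [0.4999, -0.0153, 0.1146]
tcp_rot: [2.965, 0.007, 1.427]
ft_force: [0.0, 0.6, -1.3]
finger_gap: 0.0357
```

Call:
play_rows:
  increments:
    - [0.03, [0, 0, 0], [0, 0, 0]]
    - [0.03, [0, 0, 0], [0, 0, 0]]
    - [0.03, [0, 0, 0.02], [0, 0, 0]]
    - [0.03, [0, 0, 0.02], [0, 0, 0]]
    - [0.03, [0, 0, 0.01], [0, 0, 0]]

```text
t: 12.15
position: [0.5053, -0.0125, 0.0958]
tcp_rot: [2.972, 0.009, 1.432]
ft_force: [-0.1, 0.1, -0.4]
finger_gap: 0.036
```

Call:
play_rows:
  increments:
    - [0.03, [0, 0, 0], [0, 0, 0]]
    - [0.03, [0, 0, 0], [0, 0, 0]]
    - [0.03, [0, 0, 0], [0, 0, 0]]
    - [0.03, [0, 0, 0], [0, 0, 0]]

```text
t: 12.55
position: [0.5053, -0.0143, 0.0961]
tcp_rot: [2.971, 0.01, 1.43]
ft_force: [-0.7, -0.3, -0.3]
finger_gap: 0.0358
```

```bash
cat >> h.py <<'E'
def ends(I,zt,x,thr=115):
    """outer y of the dark bar at board x, seen on plane z=zt"""
    ys=np.arange(-.13,.1301,.0005); g=rectify(I,zt,np.array([x-.006,x,x+.006]),ys).max(2); o=[]
    for row in g:
        k=np.where(row<thr)[0]; l=k[(abs(ys[k]-.095)<.012)].tolist(); m=k[abs(ys[k]+.095)<.012].tolist()
        # run connected inward
        a=np.searchsorted(ys,.08)
        while row[a]<thr and a<len(ys)-1:a+=1
        b=np.searchsorted(ys,-.08)
        while row[b]<thr and b>0:b-=1
        o.append((ys[a]*1000,ys[b]*1000))
    o=np.median(o,0); return np.round([o[0],o[1],o.mean(),o[0]-o[1]],1)
E
python3 - <<'E'
from h import *
p,r,s=st(); b=w2b(p);print(p,b,s["ft_force"],r.as_euler("xyz",degrees=True))
I,D=snap("top","t3.png"); print(ends(I,b[2]+.012,b[0]),ends(I,.028,.149))
E
```

```text
[ 0.50529982 -0.01427417  0.0961361 ] [0.06151694 0.02698779 0.07049734] [-0.65504066 -0.28121168 -0.27199871] [170.23766488   0.57864486  81.92605601]
[122.5 -80.   21.3 202.5] [ 94.5 -94.5   0.  189. ]
```

Run:
```python
from h import *
p,r,s=st(); print(s["qpos"])
plan(b2w([.062,0,.06]),bdown(90),.03,smax=.02,amax=2)
```

```text
[-0.10211437  0.75706641  0.01267161  2.20567501  1.20715088  0.04331425
 -1.4371951 ]
N 2 from [ 0.5053 -0.0144  0.0961]
[[0.03, [-0.0134, 0.0001, 0.0053], [-1.12, 0.16, 0.71]], [0.03, [-0.0134, 0.0002, 0.0053], [-1.12, 0.16, 0.71]]]
```

Call:
play_rows:
  increments:
    - [0.03, [0, 0, -0.015], [0, 0, -4]]
    - [0.03, [0, 0, -0.015], [0, 0, -8]]
    - [0.03, [0, 0, 0], [0, 0, -8]]
    - [0.03, [0, 0, 0], [0, 0, -8]]
    - [0.03, [0, 0, 0], [0, 0, -8]]

```text
t: 13.1
position: [0.5002, -0.0139, 0.1257]
tcp_rot: [3.01, 0.109, 2.057]
ft_force: [-0.9, -0.0, -0.3]
finger_gap: 0.0354
```

Call:
play_rows:
  increments:
    - [0.03, [0, 0, 0], [0, 0, -8]]
    - [0.03, [0, 0, 0], [0, 0, -8]]
    - [0.03, [0, 0, 0], [0, 0, -8]]
    - [0.03, [0, 0, 0], [0, 0, -8]]
    - [0.03, [0, 0, 0], [0, 0, -8]]

```text
t: 13.6
position: [0.5, -0.0139, 0.1255]
tcp_rot: [3.112, 0.167, 2.76]
ft_force: [0.3, -0.4, -1.1]
finger_gap: 0.0357
```

Run:
```python
from h import *
p,r,s=st(); print(p,r.as_euler("xyz",degrees=True),s["qpos"])
plan(b2w([.062,0,.08]),bdown(270),.03,smax=.02,amax=8)
```

```text
[ 0.49998805 -0.01389211  0.12547254] [178.28715221   9.57416066 158.1354077 ] [ 0.22865385  0.72991374 -0.52265259  2.18635564  1.28267467  0.41576542
 -0.18095067]
N 13 from [ 0.5    -0.0139  0.1255]
[[0.03, [-0.0005, -0.002, 0.0016], [0.1, -0.18, -7.87]], [0.03, [-0.0002, -0.002, 0.0016], [0.1, -0.18, -7.87]], [0.03, [0.0001, -0.002, 0.0016], [0.1, -0.18, -7.87]], [0.03, [0.0004, -0.002, 0.0016], [0.1, -0.18, -7.87]], [0.03, [0.0007, -0.0019, 0.0016], [0.1, -0.18, -7.87]]]
[[0.03, [0.0009, -0.0018, 0.0016], [0.1, -0.18, -7.87]], [0.03, [0.0012, -0.0017, 0.0016], [0.1, -0.18, -7.87]], [0.03, [0.0014, -0.0015, 0.0016], [0.1, -0.18, -7.87]], [0.03, [0.0016, -0.0013, 0.0016], [0.1, -0.18, -7.87]], [0.03, [0.0017, -0.001, 0.0016], [0.1, -0.18, -7.87]]]
[[0.03, [0.0019, -0.0008, 0.0016], [0.1, -0.18, -7.87]], [0.03, [0.002, -0.0005, 0.0016], [0.1, -0.18, -7.87]], [0.03, [0.002, -0.0002, 0.0016], [0.1, -0.18, -7.87]]]
```

Call:
play_rows:
  increments:
    - [0.03, [-0.0005, -0.002, 0], [0.1, -0.18, -7.87]]
    - [0.03, [-0.0002, -0.002, 0], [0.1, -0.18, -7.87]]
    - [0.03, [0.0001, -0.002, 0], [0.1, -0.18, -7.87]]
    - [0.03, [0.0004, -0.002, 0], [0.1, -0.18, -7.87]]
    - [0.03, [0.0007, -0.0019, 0], [0.1, -0.18, -7.87]]

```text
t: 14.1
position: [0.4983, -0.024, 0.1255]
tcp_rot: [-3.044, 0.159, -2.827]
ft_force: [0.4, 0.3, -0.5]
finger_gap: 0.0354
```

Call:
play_rows:
  increments:
    - [0.03, [0.0009, -0.0018, 0], [0.1, -0.18, -7.87]]
    - [0.03, [0.0012, -0.0017, 0], [0.1, -0.18, -7.87]]
    - [0.03, [0.0014, -0.0015, 0], [0.1, -0.18, -7.87]]
    - [0.03, [0.0016, -0.0013, 0], [0.1, -0.18, -7.87]]
    - [0.03, [0.0017, -0.001, 0], [0.1, -0.18, -7.87]]

```text
t: 14.6
position: [0.4965, -0.034, 0.1256]
tcp_rot: [-2.952, 0.073, -2.14]
ft_force: [0.4, -0.1, -1.0]
finger_gap: 0.0359
```

Call:
play_rows:
  increments:
    - [0.03, [0.0019, -0.0008, 0], [0.1, -0.18, -7.87]]
    - [0.03, [0.002, -0.0005, 0], [0.1, -0.18, -7.87]]
    - [0.03, [0.002, -0.0002, 0], [0.1, -0.18, -7.87]]
    - [0.03, [0, 0, 0], [0, 0, 0]]
    - [0.03, [0, 0, 0], [0, 0, 0]]

```text
t: 15.1
position: [0.4956, -0.0398, 0.1256]
tcp_rot: [-2.931, 0.002, -1.743]
ft_force: [0.0, -0.1, -1.5]
finger_gap: 0.0357
```

Run:
```python
from h import *
p,r,s=st(); print(p,w2b(p),r.as_euler("xyz",degrees=True),s["qpos"])
plan(b2w([.062,0,.065]),bdown(270),.03,smax=.02,amax=4)
```

```text
[ 0.49557206 -0.03977524  0.1256452 ] [0.06234557 0.00023894 0.10048956] [-1.67962215e+02  1.03175970e-01 -9.98504758e+01] [ 0.34254052  0.74483099 -0.6173877   2.23224426  1.4875308   0.45824316
  1.44653461]
N 2 from [ 0.4956 -0.0398  0.1256]
[[0.03, [0.0001, 0.0002, 0.0177], [-0.02, 0.01, -0.22]], [0.03, [0.0001, 0.0002, 0.0177], [-0.02, 0.01, -0.22]]]
```

Call:
play_rows:
  increments:
    - [0.03, [0, 0, 0.02], [0, 0, 0]]
    - [0.03, [0, 0, 0.02], [0, 0, 0]]
    - [0.03, [0, 0, 0.02], [0, 0, 0]]
    - [0.03, [0, 0, 0.015], [0, 0, 0]]
    - [0.03, [0, 0, 0], [0, 0, 0]]

```text
t: 15.6
position: [0.5106, -0.0422, 0.0506]
tcp_rot: [-2.934, 0.002, -1.742]
ft_force: [-0.3, -1.0, -0.7]
finger_gap: 0.036
```

Call:
play_rows:
  increments:
    - [0.03, [0, 0, 0], [0, 0, 0]]
    - [0.03, [0, 0, 0], [0, 0, 0]]
    - [0.03, [0, 0, 0], [0, 0, 0]]

```text
t: 15.9
position: [0.5115, -0.0421, 0.0531]
tcp_rot: [-2.93, 0.001, -1.739]
ft_force: [0.0, -0.6, -1.0]
finger_gap: 0.0354
```

Run:
```python
from h import *
p,r,s=st(); b=w2b(p);print(p,b,s["ft_force"],r.as_euler("xyz",degrees=True),s["qpos"])
I,D=snap("top","t4.png"); print(ends(I,b[2]+.012,b[0]),ends(I,.028,.149))
print((bdown(270).inv()*r).as_rotvec(degrees=True))
```

```text
[ 0.51152173 -0.0421106   0.05313955] [0.06303546 0.00054411 0.02621745] [ 0.03140562 -0.59540479 -1.00274464] [-1.67865967e+02  8.27826722e-02 -9.96634182e+01] [ 0.34319278  0.92048977 -0.62266439  2.21667389  1.79611478  0.5338895
  1.18964896]
[ 94.5 -95.5  -0.5 190. ] [ 94.5 -96.   -0.7 190.5]
[ 0.134212   -0.02899267  0.2603638 ]
```

Call:
play_rows:
  increments:
    - [0.03, [0, 0, 0.004], [0, 0, 0]]
    - [0.03, [0, 0, 0.003], [0, 0, 0]]
    - [0.03, [0, 0, 0.001], [0, 0, 0]]
    - [0.03, [0, 0, 0], [0, 0, 0]]
    - [0.03, [0, 0, 0], [0, 0, 0]]

```text
t: 16.45
position: [0.5128, -0.0426, 0.0444]
tcp_rot: [-2.931, 0.001, -1.739]
ft_force: [-0.6, -0.1, -0.5]
finger_gap: 0.0357
```

Call:
play_rows:
  increments:
    - [0.03, [0, 0, 0], [0, 0, 0]]

```text
t: 16.55
position: [0.5128, -0.0426, 0.0444]
tcp_rot: [-2.931, 0.001, -1.739]
ft_force: [0.1, -0.2, -0.9]
finger_gap: 0.0358
```

Run:
```python
from h import *
p,r,s=st(); b=w2b(p);print(p,b,s["ft_force"])
```

```text
[ 0.51279875 -0.04258797  0.04438898] [0.06252478 0.00028207 0.01737994] [ 0.13711167 -0.16009061 -0.85037351]
```

Nearly touching; one more 1 mm, then open and retreat.

Call:
play_rows:
  increments:
    - [0.03, [0, 0, 0.0012], [0, 0, 0]]
    - [0.03, [0, 0, 0], [0, 0, 0]]
    - [0.03, [0, 0, 0], [0, 0, 0]]

```text
t: 16.85
position: [0.513, -0.0426, 0.0437]
tcp_rot: [-2.931, 0.001, -1.739]
ft_force: [-1.7, -1.1, 5.1]
finger_gap: 0.0356
```

Call:
play_rows:
  increments:
    - [0.06, [0, 0, 0], [0, 0, 0]]
    - [0.06, [0, 0, 0], [0, 0, 0]]
    - [0.06, [0, 0, 0], [0, 0, 0]]
    - [0.06, [0, 0, 0], [0, 0, 0]]
    - [0.06, [0, 0, -0.01], [0, 0, 0]]

```text
t: 17.35
position: [0.5106, -0.0422, 0.0524]
tcp_rot: [-2.933, 0.002, -1.74]
ft_force: [-0.8, 0.8, 0.0]
finger_gap: 0.0598
```

Call:
play_rows:
  increments:
    - [0.06, [0, 0, -0.03], [0, 0, 0]]
    - [0.06, [0, 0, -0.04], [0, 0, 0]]
    - [0.06, [0, 0, -0.04], [0, 0, 0]]
    - [0.06, [0, 0, 0], [0, 0, 0]]
    - [0.06, [0, 0, 0], [0, 0, 0]]

```text
t: 17.85
position: [0.4894, -0.0388, 0.1594]
tcp_rot: [-2.928, 0.001, -1.739]
ft_force: [-0.6, 0.3, 0.4]
finger_gap: 0.0602
```

Run:
```python
from h import *
I,D=snap("top","t5.png");J,E=snap("scene")
print(ends(I,.028,.062),ends(I,.028,.149))
P=w2b(cloud("top",D).reshape(-1,3)); 
for x in(.0625,.149):
  for y in(-.08,.08):
    k=(abs(P[:,1]-y)<.012)&(abs(P[:,0]-x)<.012); print("top z",x,y,np.nanmedian(P[k,2]),k.sum())
p,r,s=st();print(p,w2b(p),r.as_euler("xyz",degrees=True),s["qpos"])
M=np.zeros((300,800,3),np.uint8)
M[:,:400]=cv2.resize(I[160:340,240:480],(400,300));M[:,400:]=cv2.resize(J[160:340,220:460],(400,300))
cv2.imwrite("pics/t5m.png",M[:,:,::-1])
```

```text
[ 95.  -96.   -0.5 191. ] [ 94.5 -96.   -0.7 190.5]
top z 0.0625 -0.08 0.7417087051877996 274
top z 0.0625 0.08 0.027735820036481687 96
top z 0.149 -0.08 0.02767341238013706 105
top z 0.149 0.08 0.027411496267030534 103
[ 0.48867563 -0.03889874  0.15766748] [ 6.22082738e-02 -2.44935455e-05  1.33256421e-01] [-1.67982407e+02  3.49393762e-02 -9.96452490e+01] [ 0.32729403  0.66081871 -0.58426018  2.22832573  1.29452084  0.42037428
  1.62919483]
```

View pics/t5m.png

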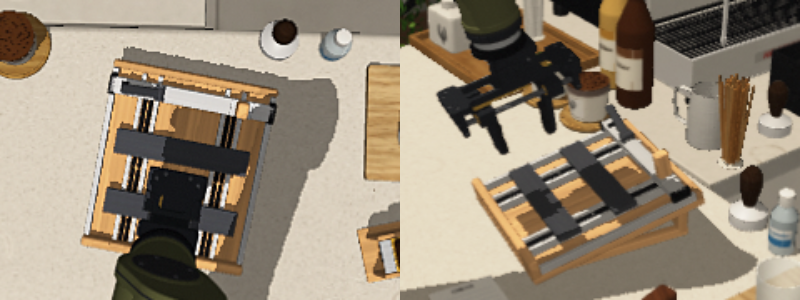

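Run:
```python
from h import *
p,r=plan(b2w([.225,-.07,.11]),bdown(180),.045,smax=.025,amax=8)
```

```text
N 12 from [ 0.4887 -0.0389  0.1577]
[[0.045, [0.0058, -0.0136, 0.0019], [-0.0, 0.0, 7.48]], [0.045, [0.004, -0.0142, 0.0019], [-0.0, 0.0, 7.48]], [0.045, [0.0021, -0.0146, 0.0019], [-0.0, 0.0, 7.48]], [0.045, [0.0002, -0.0148, 0.0019], [-0.0, 0.0, 7.48]], [0.045, [-0.0018, -0.0147, 0.0019], [-0.0, 0.0, 7.48]]]
[[0.045, [-0.0037, -0.0143, 0.0019], [-0.0, 0.0, 7.48]], [0.045, [-0.0055, -0.0137, 0.0019], [-0.0, 0.0, 7.48]], [0.045, [-0.0072, -0.0129, 0.0019], [-0.0, 0.0, 7.48]], [0.045, [-0.0088, -0.0118, 0.0019], [-0.0, 0.0, 7.48]], [0.045, [-0.0103, -0.0106, 0.0019], [-0.0, 0.0, 7.48]]]
[[0.045, [-0.0116, -0.0091, 0.0019], [-0.0, 0.0, 7.48]], [0.045, [-0.0127, -0.0075, 0.0019], [-0.0, 0.0, 7.48]]]
```

Call:
play_rows:
  increments:
    - [0.045, [0.0058, -0.0136, 0.0019], [0, 0, 7.48]]
    - [0.045, [0.004, -0.0142, 0.0019], [0, 0, 7.48]]
    - [0.045, [0.0021, -0.0146, 0.0019], [0, 0, 7.48]]
    - [0.045, [0.0002, -0.0148, 0.0019], [0, 0, 7.48]]
    - [0.045, [-0.0018, -0.0147, 0.0019], [0, 0, 7.48]]

```text
t: 18.45
position: [0.5513, -0.0793, 0.1613]
tcp_rot: [-2.977, 0.127, -2.387]
ft_force: [-1.3, -0.3, 0.4]
finger_gap: 0.0446
```

Call:
play_rows:
  increments:
    - [0.045, [-0.0037, -0.0143, 0.0019], [0, 0, 7.48]]
    - [0.045, [-0.0055, -0.0137, 0.0019], [0, 0, 7.48]]
    - [0.045, [-0.0072, -0.0129, 0.0019], [0, 0, 7.48]]
    - [0.045, [-0.0088, -0.0118, 0.0019], [0, 0, 7.48]]
    - [0.045, [-0.0103, -0.0106, 0.0019], [0, 0, 7.48]]

```text
t: 18.95
position: [0.6137, -0.1193, 0.1657]
tcp_rot: [-3.088, 0.2, -3.045]
ft_force: [-0.6, -0.9, -0.6]
finger_gap: 0.0451
```

Call:
play_rows:
  increments:
    - [0.045, [-0.0116, -0.0091, 0.0019], [0, 0, 7.48]]
    - [0.045, [-0.0127, -0.0075, 0.0019], [0, 0, 7.48]]
    - [0.045, [0, 0, 0], [0, 0, 0]]
    - [0.045, [0, 0, 0], [0, 0, 0]]
    - [0.045, [0, 0, 0], [0, 0, 0]]

```text
t: 19.45
position: [0.6379, -0.134, 0.1688]
tcp_rot: [-3.141, 0.208, 2.98]
ft_force: [-0.1, 0.3, 0.0]
finger_gap: 0.0448
```

Run:
```python
from h import *
p,r,s=st(); print(p,w2b(p),s["qpos"],s["finger_gap"])
plan(b2w([.226,-.07,.040]),bdown(180),.045,smax=.02,amax=8)
```

```text
[ 0.63794027 -0.1340245   0.16877795] [ 0.22377524 -0.06945189  0.11027299] [ 0.38675697  0.76441755 -0.44176848  1.75575145  0.63960769  0.54647061
  0.96721237] 0.0447839544869997
N 4 from [ 0.6379 -0.134   0.1688]
[[0.045, [-0.0006, -0.0001, 0.0176], [0.0, -0.02, 0.04]], [0.045, [-0.0006, -0.0001, 0.0176], [0.0, -0.02, 0.04]], [0.045, [-0.0006, -0.0001, 0.0176], [0.0, -0.02, 0.04]], [0.045, [-0.0006, -0.0001, 0.0176], [0.0, -0.02, 0.04]]]
```

Call:
play_rows:
  increments:
    - [0.045, [-0.0006, 0, 0.0176], [0, 0, 0]]
    - [0.045, [-0.0006, 0, 0.0176], [0, 0, 0]]
    - [0.045, [-0.0006, 0, 0.0176], [0, 0, 0]]
    - [0.045, [-0.0006, 0, 0.0176], [0, 0, 0]]
    - [0.045, [0, 0, 0], [0, 0, 0]]

```text
t: 19.95
position: [0.6545, -0.1373, 0.0978]
tcp_rot: [-3.141, 0.205, 2.978]
ft_force: [-0.2, 0.2, 0.4]
finger_gap: 0.0452
```

Call:
play_rows:
  increments:
    - [0.045, [0, 0, 0], [0, 0, 0]]
    - [0.01, [0, 0, 0], [0, 0, 0]]
    - [0.01, [0, 0, 0], [0, 0, 0]]
    - [0.01, [0, 0, 0], [0, 0, 0]]
    - [0.01, [0, 0, 0], [0, 0, 0]]
  grip_force: 30

```text
t: 20.45
position: [0.6561, -0.1381, 0.1021]
tcp_rot: [-3.141, 0.211, 2.977]
ft_force: [0.1, 4.7, 1.1]
finger_gap: 0.016
```

Call:
play_rows:
  increments:
    - [0.01, [0, 0, 0], [0, 0, 0]]
    - [0.01, [0, 0, 0], [0, 0, 0]]
    - [0.01, [0, 0, 0], [0, 0, 0]]
    - [0.01, [0, 0, 0], [0, 0, 0]]
    - [0.01, [0, 0, 0], [0, 0, 0]]

```text
t: 20.95
position: [0.6561, -0.1381, 0.1021]
tcp_rot: [-3.141, 0.211, 2.977]
ft_force: [-2.3, -0.7, 6.1]
finger_gap: 0.0153
```

Run:
```python
from h import *
p,r,s=st(); print(p,w2b(p),s["qpos"],s["finger_gap"],s["ft_force"],(bdown(180).inv()*r).as_rotvec(degrees=True))
```

```text
[ 0.65610608 -0.13810539  0.10207157] [ 0.22808866 -0.07050621  0.0411595 ] [ 0.33597026  0.87178739 -0.35711075  1.74148393  0.70778111  0.43742062
  0.90657866] 0.015332200215631106 [-2.33543318 -0.72401062  6.13600315] [ 0.05074896 -0.09341642  0.02877921]
```

Call:
play_rows:
  increments:
    - [0.01, [0.006, 0, 0], [0, 0, 0]]
    - [0.01, [0.012, 0, 0], [0, 0, 0]]
    - [0.01, [0.012, 0, 0], [0, 0, 0]]
    - [0.01, [0.012, 0, 0], [0, 0, 0]]
    - [0.01, [0.012, 0, 0], [0, 0, 0]]

```text
t: 21.45
position: [0.6051, -0.1296, 0.0911]
tcp_rot: [3.141, 0.214, 2.976]
ft_force: [4.4, -3.5, 1.1]
finger_gap: 0.0157
```

Call:
play_rows:
  increments:
    - [0.01, [0.012, 0, 0], [0, 0, 0]]
    - [0.01, [0.012, 0, 0], [0, 0, 0]]
    - [0.01, [0.012, 0, 0], [0, 0, 0]]
    - [0.01, [0.012, 0, 0], [0, 0, 0]]
    - [0.01, [0.008, 0, 0], [0, 0, 0]]

```text
t: 21.95
position: [0.5502, -0.1205, 0.0792]
tcp_rot: [-3.141, 0.213, 2.976]
ft_force: [2.9, -2.5, 1.7]
finger_gap: 0.0158
```

Run:
```python
from h import *
p,r,s=st(); print(p,w2b(p),s["qpos"],s["finger_gap"],s["ft_force"],(bdown(180).inv()*r).as_rotvec(degrees=True))
```

```text
[ 0.55023651 -0.12046044  0.07918223] [ 0.11834524 -0.0704173   0.04108548] [ 0.1522497   0.81523419 -0.0375741   2.08489412  0.87714593  0.04581021
  0.66185958] 0.015817057421609916 [ 2.94721142 -2.48511104  1.67518942] [ 0.02892144 -0.17859427  0.06211827]
```

Call:
play_rows:
  increments:
    - [0.01, [0.004, 0, 0], [0, 0, 0]]
    - [0.01, [0.004, 0, 0], [0, 0, 0]]
    - [0.01, [0.004, 0, 0], [0, 0, 0]]
    - [0.01, [0, 0, 0], [0, 0, 0]]

```text
t: 22.35
position: [0.5402, -0.1188, 0.077]
tcp_rot: [-3.14, 0.209, 2.978]
ft_force: [1.3, -2.0, 3.0]
finger_gap: 0.0159
```

Run:
```python
from h import *
p,r,s=st(); print(p,w2b(p),s["qpos"],s["finger_gap"],s["ft_force"],(bdown(180).inv()*r).as_rotvec(degrees=True))
```

```text
[ 0.54022395 -0.11884872  0.07700488] [ 0.10797282 -0.07046515  0.04106421] [ 0.15930655  0.81470624 -0.04988276  2.11194319  1.4349958   0.04509999
  0.10591167] 0.01593745227907554 [ 1.29347991 -2.03611302  3.00348653] [ 0.05925056 -0.00045003 -0.04741034]
```

Call:
play_rows:
  increments:
    - [0.01, [0.003, 0, 0], [0, 0, 0]]
    - [0.01, [0.003, 0, 0], [0, 0, 0]]
    - [0.01, [0.003, 0, 0], [0, 0, 0]]
    - [0.01, [0.003, 0, 0], [0, 0, 0]]
    - [0.01, [0.003, 0, 0], [0, 0, 0]]

```text
t: 22.85
position: [0.5261, -0.1165, 0.074]
tcp_rot: [-3.141, 0.21, 2.977]
ft_force: [2.2, -2.1, 2.5]
finger_gap: 0.016
```

Run:
```python
from h import *
p,r,s=st(); print(p,w2b(p),s["qpos"],s["finger_gap"],s["ft_force"],(bdown(180).inv()*r).as_rotvec(degrees=True))
I,D=snap("top","t6.png");J,E=snap("scene","s6.png")
P=w2b(cloud("top",D).reshape(-1,3)); 
xs=np.arange(-.01,.16,.002)
print([(int(x*1000),int(v)) for x,v in zip(xs,rectify(I,.028,xs,[.085]).max(2)[:,0])])
```

```text
[ 0.52614003 -0.11649758  0.07395996] [ 0.09337296 -0.07044956  0.04105456] [ 0.26393897  0.81920754 -0.22127377  2.14887831  1.72537087  0.17171975
 -0.17535227] 0.015955131149948888 [ 2.16167279 -2.14403071  2.4628804 ] [ 0.067487   -0.01995476  0.04022777]
[(-10, 215), (-8, 221), (-6, 229), (-4, 236), (-2, 225), (0, 179), (2, 120), (4, 85), (6, 77), (8, 76), (10, 80), (11, 78), (14, 77), (16, 79), (18, 77), (19, 77), (22, 78), (24, 79), (26, 78), (27, 77), (30, 77), (32, 76), (33, 75), (36, 79), (38, 80), (40, 64), (42, 54), (44, 80), (46, 80), (48, 78), (49, 77), (52, 78), (54, 78), (56, 78), (58, 78), (60, 79), (62, 78), (64, 78), (66, 81), (68, 79), (70, 80), (72, 79), (74, 75), (76, 64), (78, 58), (80, 61), (82, 61), (84, 59), (86, 57), (88, 53), (90, 42), (92, 87), (94, 117), (96, 116), (98, 114), (100, 115), (102, 85), (104, 96), (106, 119), (108, 121), (110, 115), (112, 107), (114, 160), (116, 214), (118, 229), (120, 227), (122, 226), (124, 225), (126, 226), (128, 226), (130, 226), (132, 227), (134, 227), (135, 226), (137, 227), (139, 227), (142, 227), (144, 229), (146, 228), (148, 229), (150, 229), (152, 228), (154, 229), (156, 229), (158, 230)]
```

Call:
play_rows:
  increments:
    - [0.01, [0.002, 0, 0], [0, 0, 0]]
    - [0.01, [0.0015, 0, 0], [0, 0, 0]]
    - [0.01, [0, 0, 0], [0, 0, 0]]

```text
t: 23.25
position: [0.5221, -0.1158, 0.0731]
tcp_rot: [-3.141, 0.209, 2.977]
ft_force: [0.2, -2.4, 4.9]
finger_gap: 0.0158
```

Call:
play_rows:
  increments:
    - [0.01, [0.001, 0, 0], [0, 0, 0]]
    - [0.01, [0.0007, 0, 0], [0, 0, 0]]
    - [0.01, [0, 0, 0], [0, 0, 0]]

```text
t: 23.55
position: [0.5219, -0.1158, 0.073]
tcp_rot: [-3.14, 0.211, 2.977]
ft_force: [3.5, -2.7, 5.1]
finger_gap: 0.0158
```

Call:
play_rows:
  increments:
    - [0.01, [0.001, 0, 0], [0, 0, 0]]
    - [0.01, [0, 0, 0], [0, 0, 0]]

```text
t: 23.75
position: [0.5219, -0.1158, 0.073]
tcp_rot: [-3.14, 0.213, 2.977]
ft_force: [5.6, -4.1, 4.8]
finger_gap: 0.0157
```

Call:
play_rows:
  increments:
    - [0.01, [0.0007, 0, 0], [0, 0, 0]]
    - [0.01, [0, 0, 0], [0, 0, 0]]

```text
t: 23.95
position: [0.5219, -0.1157, 0.073]
tcp_rot: [-3.14, 0.214, 2.977]
ft_force: [6.9, -4.0, 2.8]
finger_gap: 0.0157
```

Call:
play_rows:
  increments:
    - [0.01, [0.0015, 0, 0], [0, 0, 0]]
    - [0.01, [0.0015, 0, 0], [0, 0, 0]]
    - [0.01, [0, 0, 0], [0, 0, 0]]
    - [0.01, [0, 0, 0], [0, 0, 0]]

```text
t: 24.35
position: [0.5219, -0.1158, 0.073]
tcp_rot: [-3.14, 0.219, 2.977]
ft_force: [12.8, -4.6, 2.3]
finger_gap: 0.0156
```

Run:
```python
from h import *
p,r,s=st(); print(p,w2b(p),s["qpos"],s["finger_gap"],s["ft_force"],(bdown(180).inv()*r).as_rotvec(degrees=True))
I,D=snap("top","t7.png");J,E=snap("scene","s7.png")
M=np.zeros((600,800,3),np.uint8)
M[:,:400]=cv2.resize(I[215:335,280:360],(400,600),interpolation=cv2.INTER_CUBIC);M[:400,400:]=cv2.resize(J[215:335,265:385],(400,400),interpolation=cv2.INTER_CUBIC)
cv2.imwrite("pics/t7m.png",M[:,:,::-1])
xs=np.arange(-.01,.12,.001)
print([(int(x*1000),int(v)) for x,v in zip(xs,np.median(rectify(I,.028,xs,np.arange(.075,.09,.001)).max(2),1))])
```

```text
[ 0.52188142 -0.11576765  0.07304296] [ 0.08895608 -0.0704261   0.04105591] [ 0.30772882  0.82546673 -0.29404183  2.1675231   1.8000437   0.23026244
 -0.24616335] 0.015616050598559332 [12.81961596 -4.64271528  2.26970507] [ 0.10707597 -0.52103569  0.02624704]
[(-10, 215), (-9, 218), (-8, 222), (-7, 226), (-6, 229), (-5, 233), (-4, 236), (-3, 233), (-2, 228), (-1, 210), (0, 176), (0, 139), (1, 107), (2, 85), (3, 77), (4, 78), (5, 79), (6, 80), (7, 79), (8, 77), (9, 78), (10, 78), (11, 77), (12, 77), (13, 78), (14, 77), (15, 76), (16, 76), (17, 75), (18, 77), (19, 78), (20, 78), (21, 78), (22, 79), (23, 78), (24, 78), (25, 78), (26, 77), (27, 76), (28, 76), (29, 77), (30, 78), (31, 79), (32, 79), (33, 80), (34, 78), (35, 70), (36, 63), (37, 60), (38, 77), (39, 81), (40, 81), (41, 80), (42, 78), (43, 78), (44, 78), (45, 79), (46, 78), (47, 78), (48, 78), (49, 78), (50, 79), (51, 80), (52, 79), (53, 79), (54, 79), (55, 79), (56, 78), (57, 78), (58, 78), (59, 80), (60, 81), (61, 81), (62, 80), (63, 79), (64, 79), (65, 79), (66, 79), (67, 79), (68, 79), (69, 76), (70, 69), (71, 60), (72, 58), (73, 58), (74, 59), (75, 60), (76, 60), (77, 61), (78, 60), (79, 59), (80, 58), (81, 57), (82, 55), (83, 52), (84, 46), (85, 48), (86, 61), (87, 93), (88, 114), (89, 115), (90, 115), (91, 116), (92, 116), (93, 116), (94, 116), (95, 105), (96, 93), (97, 86), (98, 90), (99, 104), (100, 114), (101, 120), (102, 121), (103, 120), (104, 119), (105, 117), (106, 114), (107, 109), (108, 128), (109, 165), (110, 211), (111, 231), (112, 230), (113, 230), (114, 229), (115, 227), (116, 227), (117, 227), (118, 227)]
```

View pics/t7m.png

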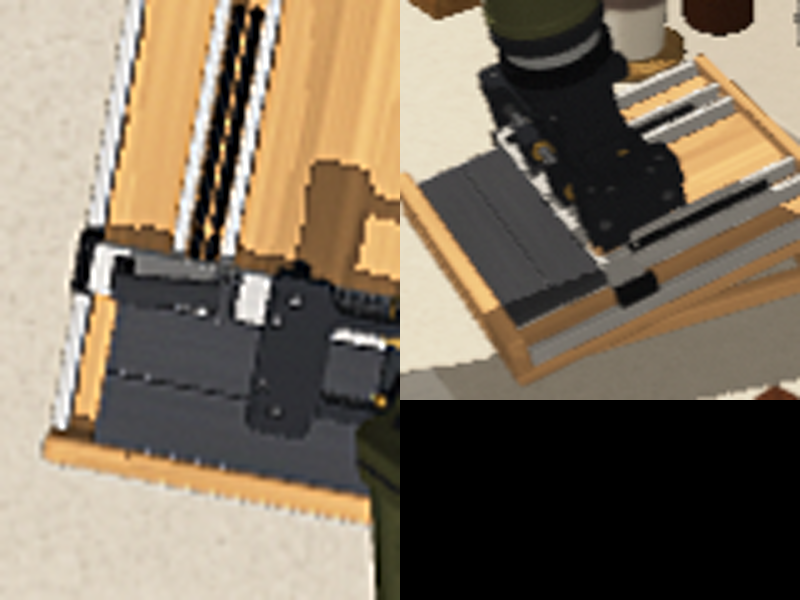

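Call:
play_rows:
  increments:
    - [0.04, [0, 0, 0], [0, 0, 0]]
    - [0.04, [0, 0, 0], [0, 0, 0]]
    - [0.04, [0, 0, 0], [0, 0, 0]]
    - [0.04, [-0.004, 0, -0.02], [0, 0, 0]]
    - [0.04, [0, 0, -0.03], [0, 0, 0]]

```text
t: 24.95
position: [0.5132, -0.1165, 0.1104]
tcp_rot: [-3.131, 0.214, 2.978]
ft_force: [0.5, -0.4, -0.8]
finger_gap: 0.0402
```

Call:
play_rows:
  increments:
    - [0.04, [0, 0, -0.02], [0, 0, 0]]
    - [0.02, [0, 0, 0], [0, 0, 0]]
    - [0.0, [0, 0, 0], [0, 0, 0]]
    - [0.0, [0, 0, 0], [0, 0, 0]]
  grip_force: 10

```text
t: 25.35
position: [0.5098, -0.114, 0.1299]
tcp_rot: [-3.14, 0.216, 2.975]
ft_force: [0.1, -0.2, -0.5]
finger_gap: 0.018
```

Run:
```python
from h import *
p,r,s=st(); print(w2b(p),s["qpos"])
I,D=snap("top","t8.png")
P=w2b(cloud("top",D).reshape(-1,3))
for y in np.arange(.04,.112,.008):
    k=(abs(P[:,1]-y)<.004)&(abs(P[:,0]-.084)<.009)&(P[:,2]<.1); print(round(y,3),k.sum(),np.round(np.nanmax(P[k,2]),4) if k.sum() else "",np.round(np.nanmedian(P[k,2]),4) if k.sum() else "")
q,r2=plan(b2w([.084,.085,.10]),bdown(180),0.0,smax=.025,amax=4)
```

```text
[ 0.08885462 -0.07063882  0.09923572] [ 0.33090258  0.70256984 -0.32644171  2.1726323   1.2618584   0.23532289
  0.27624721]
0.04 23 0.0435 0.0388
0.048 26 0.0471 0.0411
0.056 26 0.0485 0.0438
0.064 28 0.052 0.0476
0.072 28 0.0607 0.053
0.08 29 0.0672 0.0573
0.088 32 0.0709 0.0623
0.096 23 0.0692 0.0326
0.104 22 0.0312 0.0283
N 7 from [ 0.5099 -0.114   0.1299]
[[0.0, [0.0007, 0.0222, -0.0002], [-0.01, 0.05, -0.02]], [0.0, [0.0007, 0.0222, -0.0002], [-0.01, 0.05, -0.02]], [0.0, [0.0007, 0.0222, -0.0001], [-0.01, 0.05, -0.02]], [0.0, [0.0007, 0.0222, -0.0001], [-0.01, 0.05, -0.02]], [0.0, [0.0007, 0.0222, -0.0001], [-0.01, 0.05, -0.02]]]
[[0.0, [0.0007, 0.0222, -0.0001], [-0.01, 0.05, -0.02]], [0.0, [0.0007, 0.0222, -0.0001], [-0.01, 0.05, -0.02]]]
```

Call:
play_rows:
  increments:
    - [0.0, [0.0007, 0.0222, 0], [0, 0, 0]]
    - [0.0, [0.0007, 0.0222, 0], [0, 0, 0]]
    - [0.0, [0.0007, 0.0222, 0], [0, 0, 0]]
    - [0.0, [0.0007, 0.0222, 0], [0, 0, 0]]
    - [0.0, [0.0007, 0.0222, 0], [0, 0, 0]]

```text
t: 25.9
position: [0.5252, -0.0032, 0.129]
tcp_rot: [-3.14, 0.216, 2.975]
ft_force: [0.5, 0.5, -0.2]
finger_gap: 0.0002
```

Call:
play_rows:
  increments:
    - [0.0, [0.0007, 0.0222, 0], [0, 0, 0]]
    - [0.0, [0.0007, 0.0222, 0], [0, 0, 0]]
    - [0.0, [0, 0, 0.015], [0, 0, 0]]
    - [0.0, [0, 0, 0.01], [0, 0, 0]]
    - [0.0, [0, 0, 0], [0, 0, 0]]

```text
t: 26.4
position: [0.536, 0.0391, 0.1033]
tcp_rot: [-3.139, 0.214, 2.976]
ft_force: [-0.0, 0.6, -0.1]
finger_gap: 0.0003
```

Call:
play_rows:
  increments:
    - [0.0, [0, 0, 0.006], [0, 0, 0]]
    - [0.0, [0, 0, 0.006], [0, 0, 0]]
    - [0.0, [0, 0, 0.006], [0, 0, 0]]
    - [0.0, [0, 0, 0.006], [0, 0, 0]]
    - [0.0, [0, 0, 0], [0, 0, 0]]

```text
t: 26.9
position: [0.5417, 0.038, 0.0812]
tcp_rot: [-3.14, 0.216, 2.975]
ft_force: [0.1, -0.8, 0.1]
finger_gap: 0.0005
```

Run:
```python
from h import *
p,r,s=st(); print(w2b(p),s["qpos"],s["ft_force"])
```

```text
[0.08512066 0.0845364  0.05016725] [-0.06076687  0.80752495 -0.22940978  2.13391341  1.53901533  0.24443181
 -0.31286311] [ 0.12979596 -0.77994011  0.13383883]
```

Call:
play_rows:
  increments:
    - [0.0, [0, 0, 0.004], [0, 0, 0]]
    - [0.0, [0, 0, 0.004], [0, 0, 0]]
    - [0.0, [0, 0, 0.003], [0, 0, 0]]
    - [0.0, [0, 0, 0], [0, 0, 0]]

```text
t: 27.3
position: [0.5443, 0.038, 0.0712]
tcp_rot: [-3.141, 0.218, 2.975]
ft_force: [-1.3, 1.1, 5.1]
finger_gap: 0.0003
```

Call:
play_rows:
  increments:
    - [0.0, [0, 0, 0.002], [0, 0, 0]]
    - [0.0, [0, 0, 0.001], [0, 0, 0]]
    - [0.0, [0, 0, 0], [0, 0, 0]]

```text
t: 27.6
position: [0.5446, 0.038, 0.0702]
tcp_rot: [-3.141, 0.219, 2.976]
ft_force: [-8.1, 1.3, 26.2]
finger_gap: 0.0004
```

Run:
```python
from h import *
p,r,s=st(); print(w2b(p),s["ft_force"])
```

```text
[0.08571043 0.08502175 0.03885218] [-8.10233336  1.27490749 26.19614188]
```

Call:
play_rows:
  increments:
    - [0.0, [0, 0, -0.01], [0, 0, 0]]
    - [0.0, [0, 0, -0.03], [0, 0, 0]]
    - [0.04, [0, 0, -0.04], [0, 0, 0]]
    - [0.08, [0, 0, -0.04], [0, 0, 0]]
    - [0.08, [0, 0, -0.03], [0, 0, 0]]

```text
t: 28.1
position: [0.5146, 0.0423, 0.2083]
tcp_rot: [-3.138, 0.218, 2.975]
ft_force: [0.4, -0.5, -0.0]
finger_gap: 0.0223
```

Run:
```python
from h import *
p,r,s=st(); print(p,w2b(p),s["qpos"])
I,D=snap("top","t9.png");J,E=snap("scene","s9.png")
P=w2b(cloud("top",D).reshape(-1,3))
for y in np.arange(.04,.112,.008):
    k=(abs(P[:,1]-y)<.004)&(abs(P[:,0]-.084)<.009)&(P[:,2]<.1); print(round(y,3),k.sum(),np.round(np.nanmedian(P[k,2]),4) if k.sum() else "")
for n,dd in(("top",D),("scene",E)):
    Q=cloud(n,dd); v,u=np.where((abs(Q[...,0]-.461)<.05)&(abs(Q[...,1]+.366)<.05)&(Q[...,2]>.1165))
    W=onz(n,np.c_[u,v],.1215)[:,:2]; print(n,len(W),np.median(Q[v,u,2]),cv2.minAreaRect((W*1000).astype(np.float32)),W.mean(0))
M=np.zeros((300,800,3),np.uint8)
M[:,:400]=cv2.resize(I[160:340,240:480],(400,300));M[:,400:]=cv2.resize(J[200:350,230:430],(400,300))
cv2.imwrite("pics/t9m.png",M[:,:,::-1])
```

```text
[0.51462568 0.04234022 0.20834816] [0.08478761 0.08436511 0.18026995] [ 0.09541946  0.56525614 -0.49294945  2.11086023  0.87410194  0.47429927
  0.3184738 ]
0.04 26 0.0375
0.048 27 0.0408
0.056 28 0.0372
0.064 25 0.0366
0.072 24 0.0381
0.08 26 0.0376
0.088 26 0.037
0.096 24 0.0358
0.104 23 0.0299
top 182 0.11915270680390067 ((460.3674011230469, -368.1849365234375), (42.71479415893555, 24.915048599243164), 12.16688346862793) [ 0.46049571 -0.36832546]
scene 204 0.12096405598959553 ((457.7032165527344, -376.2106018066406), (45.66307067871094, 28.180086135864258), 14.628662109375) [ 0.4581505  -0.37535692]
```

View pics/t9m.png

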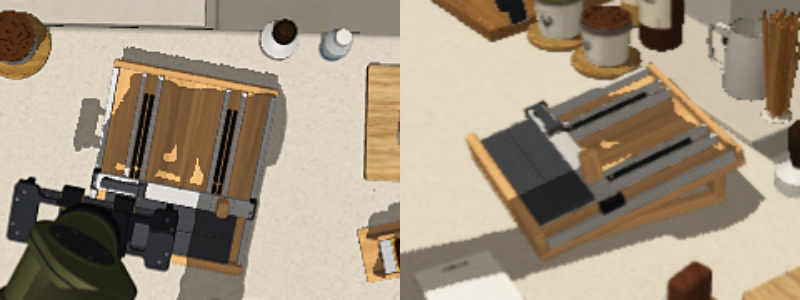

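Run:
```python
from h import *
q,r=plan([.4604,-.3685,.16],down(193),.06,smax=.04)
D=snap("top")[1];Q=cloud("top",D)
c=np.array([.4604,-.3685]);a=np.radians(13);ex=np.array([np.cos(a),np.sin(a)]);ey=np.array([-ex[1],ex[0]])
v,u=np.where((abs(Q[...,0]-.461)<.06)&(abs(Q[...,1]+.366)<.06)&(Q[...,2]>.066)&(Q[...,2]<.086))
W=onz("top",np.c_[u,v],.076)[:,:2]; d=W-c; x,y=d@ex*1000,d@ey*1000
for lo,hi in((-40,-24.5),(24.5,40)):
    k=(x>lo)&(x<hi); print("wall",k.sum(),np.percentile(x[k],[2,50,98]),np.percentile(y[k],[2,50,98]))
v,u=np.where((abs(Q[...,0]-.461)<.07)&(abs(Q[...,1]+.366)<.07)&(Q[...,2]>.066)); W=onz("top",np.c_[u,v],.076)[:,:2];print(cv2.minAreaRect(((W-c)*1000).astype(np.float32)))
I=snap("top")[0]; hsv=cv2.cvtColor(I,cv2.COLOR_RGB2HSV)
# base rectangle by wood colour, on z=.006
m=((hsv[...,1]>85)).astype(np.uint8); m[:283]=0;m[345:]=0;m[:,:445]=0;m[:,505:]=0
v,u=np.where(m>0);W=onz("top",np.c_[u,v],.006)[:,:2];d=W-c;print("wood x/y",np.percentile(d@ex*1000,[1,99]),np.percentile(d@ey*1000,[1,99]))
```

```text
N 11 from [0.5164 0.0428 0.2099]
[[0.06, [-0.0002, -0.0377, 0.0047], [-0.23, 1.15, -2.05]], [0.06, [0.0011, -0.0377, 0.0046], [-0.23, 1.15, -2.05]], [0.06, [0.0023, -0.0377, 0.0045], [-0.23, 1.15, -2.05]], [0.06, [0.0036, -0.0376, 0.0044], [-0.23, 1.15, -2.05]], [0.06, [0.0048, -0.0374, 0.0043], [-0.23, 1.15, -2.05]]]
[[0.06, [0.0061, -0.0373, 0.0043], [-0.23, 1.15, -2.05]], [0.06, [0.0073, -0.037, 0.0043], [-0.23, 1.15, -2.05]], [0.06, [0.0086, -0.0368, 0.0043], [-0.23, 1.15, -2.05]], [0.06, [0.0098, -0.0365, 0.0043], [-0.23, 1.15, -2.05]], [0.06, [0.011, -0.0361, 0.0044], [-0.23, 1.15, -2.05]]]
[[0.06, [0.0122, -0.0357, 0.0045], [-0.23, 1.15, -2.05]]]
wall 66 [-31.1564791  -28.45589097 -24.95406237] [-31.30069684   5.77878258  32.28776065]
wall 81 [24.60368362 27.85024333 31.21381773] [-30.58260593  -0.33117834  29.49774222]
((0.29294776916503906, 0.3052253723144531), (62.61066436767578, 65.10285186767578), 12.204172134399414)
wood x/y [-39.53276922  38.97468947] [-49.05029125  41.05093347]
```

Call:
play_rows:
  increments:
    - [0.06, [-0.0002, -0.0377, 0.0047], [-0.23, 1.15, -2.05]]
    - [0.06, [0.0011, -0.0377, 0.0046], [-0.23, 1.15, -2.05]]
    - [0.06, [0.0023, -0.0377, 0.0045], [-0.23, 1.15, -2.05]]
    - [0.06, [0.0036, -0.0376, 0.0044], [-0.23, 1.15, -2.05]]
    - [0.06, [0.0048, -0.0374, 0.0043], [-0.23, 1.15, -2.05]]

```text
t: 28.8
position: [0.4887, -0.1462, 0.1822]
tcp_rot: [-3.129, 0.113, -3.127]
ft_force: [1.8, -0.8, -0.1]
finger_gap: 0.0598
```

Call:
play_rows:
  increments:
    - [0.06, [0.0061, -0.0373, 0.0043], [-0.23, 1.15, -2.05]]
    - [0.06, [0.0073, -0.037, 0.0043], [-0.23, 1.15, -2.05]]
    - [0.06, [0.0086, -0.0368, 0.0043], [-0.23, 1.15, -2.05]]
    - [0.06, [0.0098, -0.0365, 0.0043], [-0.23, 1.15, -2.05]]
    - [0.06, [0.011, -0.0361, 0.0044], [-0.23, 1.15, -2.05]]

```text
t: 29.3
position: [0.4628, -0.3332, 0.1592]
tcp_rot: [-3.139, 0.011, -2.949]
ft_force: [0.7, 0.3, 0.3]
finger_gap: 0.0598
```

Call:
play_rows:
  increments:
    - [0.06, [0.0122, -0.0357, 0.0045], [-0.23, 1.15, -2.05]]
    - [0.06, [0, 0, 0], [0, 0, 0]]
    - [0.06, [0, 0, 0], [0, 0, 0]]
    - [0.06, [0, 0, 0], [0, 0, 0]]
    - [0.06, [0, 0, 0], [0, 0, 0]]

```text
t: 29.8
position: [0.4596, -0.3672, 0.1569]
tcp_rot: [3.141, -0.006, -2.911]
ft_force: [1.0, 0.2, 0.1]
finger_gap: 0.0602
```

Run:
```python
from h import *
p,r,s=st(); print(p,r.as_euler("xyz",degrees=True),s["qpos"])
q,r=plan([.4604,-.3685,.083],down(193),.06,smax=.016,amax=4)
```

```text
[ 0.45956923 -0.36718481  0.15692584] [ 179.98658991   -0.35324998 -166.80634408] [ 1.02368807  0.85759098 -0.78836499  1.73428875  0.76563784  0.89209504
  1.69654188]
N 5 from [ 0.4596 -0.3672  0.1569]
[[0.06, [-0.0002, -0.0003, 0.0148], [0.0, -0.07, 0.04]], [0.06, [-0.0002, -0.0003, 0.0148], [0.0, -0.07, 0.04]], [0.06, [-0.0002, -0.0003, 0.0148], [0.0, -0.07, 0.04]], [0.06, [-0.0001, -0.0003, 0.0148], [0.0, -0.07, 0.04]], [0.06, [-0.0001, -0.0003, 0.0148], [0.0, -0.07, 0.04]]]
```

Call:
play_rows:
  increments:
    - [0.06, [-0.0002, -0.0003, 0.0148], [0, -0.07, 0.04]]
    - [0.06, [-0.0002, -0.0003, 0.0148], [0, -0.07, 0.04]]
    - [0.06, [-0.0002, -0.0003, 0.0148], [0, -0.07, 0.04]]
    - [0.06, [-0.0001, -0.0003, 0.0148], [0, -0.07, 0.04]]
    - [0.06, [-0.0001, -0.0003, 0.0135], [0, -0.07, 0.04]]

```text
t: 30.3
position: [0.4596, -0.37, 0.0826]
tcp_rot: [3.141, -0.001, -2.917]
ft_force: [-0.5, 0.3, -0.1]
finger_gap: 0.0602
```

Call:
play_rows:
  increments:
    - [0.06, [0, 0, 0], [0, 0, 0]]
    - [0.06, [0, 0, 0], [0, 0, 0]]
    - [0.06, [0, 0, 0], [0, 0, 0]]

```text
t: 30.6
position: [0.4607, -0.3703, 0.085]
tcp_rot: [-3.14, 0.001, -2.918]
ft_force: [-0.8, 0.2, 0.0]
finger_gap: 0.0598
```

Run:
```python
from h import *
p,r,s=st(); print(p,r.as_euler("xyz",degrees=True),s["ft_force"])
```

```text
[ 0.46067262 -0.3702892   0.08501122] [-1.79933337e+02  7.56142838e-02 -1.67163420e+02] [-0.80955824  0.19827812  0.02506018]
```

Call:
play_rows:
  increments:
    - [0.06, [0, 0, 0.002], [0, 0, 0]]
    - [0.06, [0, 0, 0], [0, 0, 0]]
    - [0.02, [0, 0, 0], [0, 0, 0]]
    - [0.02, [0, 0, 0], [0, 0, 0]]
    - [0.02, [0, 0, 0], [0, 0, 0]]
  grip_force: 45

```text
t: 31.1
position: [0.4602, -0.3702, 0.0826]
tcp_rot: [-3.141, 0.0, -2.918]
ft_force: [0.1, 0.3, 0.3]
finger_gap: 0.0381
```

Call:
play_rows:
  increments:
    - [0.02, [0, 0, 0], [0, 0, 0]]
    - [0.02, [0, 0, 0], [0, 0, 0]]
    - [0.02, [0, 0, 0], [0, 0, 0]]
    - [0.02, [0, 0, 0], [0, 0, 0]]
    - [0.02, [0, 0, 0], [0, 0, 0]]

```text
t: 31.6
position: [0.4601, -0.3702, 0.0825]
tcp_rot: [-3.141, 0.0, -2.918]
ft_force: [0.0, -0.3, 1.1]
finger_gap: 0.0254
```

Run:
```python
from h import *
p,r,s=st(); print(p,r.as_euler("xyz",degrees=True),s["ft_force"],s["finger_gap"])
```

```text
[ 0.46013044 -0.37019253  0.0824874 ] [-1.79968353e+02  1.53261590e-02 -1.67162919e+02] [ 0.01137277 -0.3260341   1.0601054 ] 0.025443217427247998
```

Call:
play_rows:
  increments:
    - [0.02, [0, 0, -0.004], [0, 0, 0]]
    - [0.02, [0, 0, -0.008], [0, 0, 0]]
    - [0.02, [0, 0, -0.01], [0, 0, 0]]
    - [0.02, [0, 0, -0.02], [0, 0, 0]]
    - [0.02, [0, 0, 0], [0, 0, 0]]

```text
t: 32.1
position: [0.4619, -0.3707, 0.1272]
tcp_rot: [-3.138, 0.004, -2.918]
ft_force: [0.6, -0.9, -3.4]
finger_gap: 0.0254
```

Run:
```python
from h import *
p,r,s=st(); print(p,r.as_euler("xyz",degrees=True),s["ft_force"],s["finger_gap"])
I,D=snap("top","t10.png");J,E=snap("scene","s10.png")
M=np.zeros((400,800,3),np.uint8)
M[:,:400]=cv2.resize(I[262:342,438:518],(400,400));M[:,400:]=cv2.resize(J[280:400,315:435],(400,400))
cv2.imwrite("pics/t10m.png",M[:,:,::-1])
```

```text
[ 0.4618675  -0.3706978   0.12722311] [-179.79177592    0.23803069 -167.17077099] [ 0.62973415 -0.93012554 -3.35597243] 0.02536648755212239
```

View pics/t10m.png

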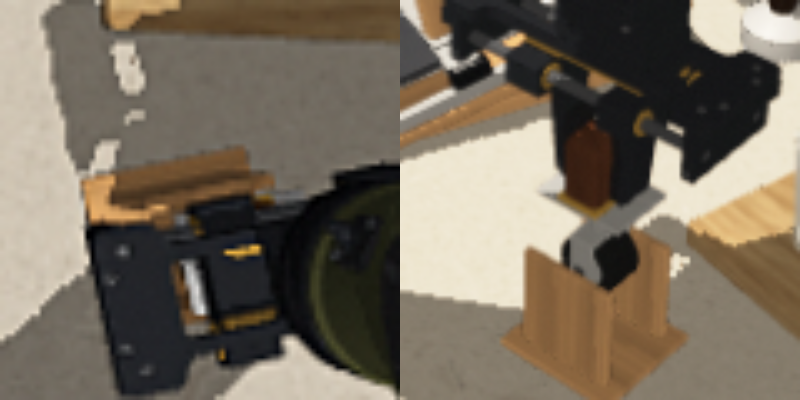

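Run:
```python
from h import *
p,r,s=st()
q,r2=plan(p+[0,0,.08],r,.02,smax=.03)
plan(b2w([.053,.06,.165]),bdown(180),.02,smax=.035,p0=q,R0=r2)
```

```text
N 3 from [ 0.4601 -0.3704  0.1249]
[[0.02, [-0.0, -0.0, -0.0267], [0.0, 0.0, 0.0]], [0.02, [-0.0, -0.0, -0.0267], [0.0, 0.0, 0.0]], [0.02, [-0.0, -0.0, -0.0267], [0.0, 0.0, 0.0]]]
N 12 from [ 0.4601 -0.3704  0.2049]
[[0.02, [-0.0091, 0.0315, 0.0015], [0.19, -0.98, 1.85]], [0.02, [-0.0081, 0.0318, 0.0015], [0.19, -0.98, 1.85]], [0.02, [-0.007, 0.0321, 0.0015], [0.19, -0.98, 1.85]], [0.02, [-0.006, 0.0323, 0.0015], [0.19, -0.98, 1.85]], [0.02, [-0.0049, 0.0325, 0.0015], [0.19, -0.98, 1.85]]]
[[0.02, [-0.0038, 0.0326, 0.0015], [0.19, -0.98, 1.85]], [0.02, [-0.0027, 0.0327, 0.0014], [0.19, -0.98, 1.85]], [0.02, [-0.0017, 0.0328, 0.0014], [0.19, -0.98, 1.85]], [0.02, [-0.0006, 0.0328, 0.0013], [0.19, -0.98, 1.85]], [0.02, [0.0005, 0.0328, 0.0012], [0.19, -0.98, 1.85]]]
[[0.02, [0.0016, 0.0328, 0.001], [0.19, -0.98, 1.85]], [0.02, [0.0027, 0.0327, 0.0009], [0.19, -0.98, 1.85]]]
```

Call:
play_rows:
  increments:
    - [0.02, [0, 0, -0.0267], [0, 0, 0]]
    - [0.02, [0, 0, -0.0267], [0, 0, 0]]
    - [0.02, [0, 0, -0.0267], [0, 0, 0]]
    - [0.02, [-0.0091, 0.0315, 0.0015], [0.19, -0.98, 1.85]]
    - [0.02, [-0.0081, 0.0318, 0.0015], [0.19, -0.98, 1.85]]

```text
t: 32.7
position: [0.4637, -0.3047, 0.2014]
tcp_rot: [-3.135, 0.036, -2.986]
ft_force: [1.6, 0.9, -3.7]
finger_gap: 0.0255
```

Call:
play_rows:
  increments:
    - [0.02, [-0.007, 0.0321, 0.0015], [0.19, -0.98, 1.85]]
    - [0.02, [-0.006, 0.0323, 0.0015], [0.19, -0.98, 1.85]]
    - [0.02, [-0.0049, 0.0325, 0.0015], [0.19, -0.98, 1.85]]
    - [0.02, [-0.0038, 0.0326, 0.0015], [0.19, -0.98, 1.85]]
    - [0.02, [-0.0027, 0.0327, 0.0014], [0.19, -0.98, 1.85]]

```text
t: 33.2
position: [0.4725, -0.1395, 0.1936]
tcp_rot: [-3.132, 0.121, 3.138]
ft_force: [0.4, 0.5, -3.3]
finger_gap: 0.0256
```

Call:
play_rows:
  increments:
    - [0.02, [-0.0017, 0.0328, 0.0014], [0.19, -0.98, 1.85]]
    - [0.02, [-0.0006, 0.0328, 0.0013], [0.19, -0.98, 1.85]]
    - [0.02, [0.0005, 0.0328, 0.0012], [0.19, -0.98, 1.85]]
    - [0.02, [0.0016, 0.0328, 0.001], [0.19, -0.98, 1.85]]
    - [0.02, [0.0027, 0.0327, 0.0009], [0.19, -0.98, 1.85]]

```text
t: 33.7
position: [0.4822, 0.0243, 0.1862]
tcp_rot: [3.141, 0.207, 2.975]
ft_force: [-0.0, -0.4, -3.5]
finger_gap: 0.0258
```

Call:
play_rows:
  increments:
    - [0.02, [0, 0, 0], [0, 0, 0]]
    - [0.02, [0, 0, 0], [0, 0, 0]]
    - [0.02, [0, 0, 0], [0, 0, 0]]
    - [0.02, [0, 0, 0], [0, 0, 0]]

```text
t: 34.1
position: [0.4826, 0.0212, 0.1866]
tcp_rot: [-3.141, 0.207, 2.974]
ft_force: [-1.3, 0.3, -2.6]
finger_gap: 0.0257
```

Run:
```python
from h import *
p,r,s=st(); print(w2b(p),s["qpos"],s["ft_force"])
plan(b2w([.053,.06,.125]),bdown(180),.02,smax=.02,amax=2)
```

```text
[0.05269994 0.05829394 0.16480724] [ 0.0683489   0.56417435 -0.39150967  2.22040555  0.99085083  0.34787801
  0.22173717] [-1.30932265  0.33856224 -2.64003329]
N 2 from [0.4826 0.0212 0.1866]
[[0.02, [-0.0002, 0.0009, 0.0199], [-0.04, -0.06, -0.09]], [0.02, [-0.0002, 0.0009, 0.0199], [-0.04, -0.06, -0.09]]]
```

Call:
play_rows:
  increments:
    - [0.02, [0, 0.0015, 0.02], [0, 0, 0]]
    - [0.02, [0, 0, 0.02], [0, 0, 0]]
    - [0.02, [0, 0, 0.01], [0, 0, 0]]
    - [0.02, [0, 0, 0], [0, 0, 0]]
    - [0.02, [0, 0, 0], [0, 0, 0]]

```text
t: 34.6
position: [0.4933, 0.022, 0.138]
tcp_rot: [-3.141, 0.208, 2.975]
ft_force: [-0.5, -0.4, -4.2]
finger_gap: 0.0261
```

Call:
play_rows:
  increments:
    - [0.02, [0, 0, 0.004], [0, 0, 0]]
    - [0.02, [0, 0, 0], [0, 0, 0]]

```text
t: 34.8
position: [0.4944, 0.0223, 0.1345]
tcp_rot: [3.141, 0.209, 2.976]
ft_force: [-0.6, 0.2, -3.6]
finger_gap: 0.0258
```

Call:
play_rows:
  increments:
    - [0.02, [0, 0, 0.003], [0, 0, 0]]
    - [0.02, [0, 0, 0], [0, 0, 0]]

```text
t: 35.0
position: [0.4949, 0.0224, 0.1315]
tcp_rot: [3.141, 0.209, 2.976]
ft_force: [1.0, 0.2, -3.0]
finger_gap: 0.0257
```

Run:
```python
from h import *
p,r,s=st(); print(w2b(p),s["ft_force"])
```

```text
[0.05298606 0.06142272 0.10845229] [ 1.02266606  0.19369245 -2.96826629]
```

Call:
play_rows:
  increments:
    - [0.02, [0, 0, 0.002], [0, 0, 0]]
    - [0.02, [0, 0, 0], [0, 0, 0]]

```text
t: 35.2
position: [0.4952, 0.0225, 0.1292]
tcp_rot: [3.141, 0.208, 2.977]
ft_force: [1.1, 0.5, -3.3]
finger_gap: 0.0256
```

Call:
play_rows:
  increments:
    - [0.02, [0, 0, 0.0015], [0, 0, 0]]
    - [0.02, [0, 0, 0], [0, 0, 0]]

```text
t: 35.4
position: [0.4955, 0.0226, 0.1278]
tcp_rot: [3.141, 0.209, 2.977]
ft_force: [-0.9, -1.0, 0.0]
finger_gap: 0.0256
```

Call:
play_rows:
  increments:
    - [0.02, [0, 0, 0.0015], [0, 0, 0]]
    - [0.02, [0, 0, 0], [0, 0, 0]]

```text
t: 35.6
position: [0.4959, 0.0226, 0.1265]
tcp_rot: [3.141, 0.209, 2.977]
ft_force: [-2.4, 0.3, 4.5]
finger_gap: 0.0258
```

Run:
```python
from h import *
p,r,s=st(); print(w2b(p),s["ft_force"])
```

```text
[0.05281985 0.06179472 0.10335069] [-2.37474567  0.30928208  4.54494266]
```

Call:
play_rows:
  increments:
    - [0.02, [0, 0, 0.0015], [0, 0, 0]]
    - [0.02, [0, 0, 0], [0, 0, 0]]

```text
t: 35.8
position: [0.4962, 0.0226, 0.125]
tcp_rot: [3.141, 0.209, 2.977]
ft_force: [-2.4, 0.1, 6.6]
finger_gap: 0.0257
```

Call:
play_rows:
  increments:
    - [0.02, [0, 0, 0.0015], [0, 0, 0]]
    - [0.02, [0, 0, 0], [0, 0, 0]]

```text
t: 36.0
position: [0.4964, 0.0227, 0.1234]
tcp_rot: [3.141, 0.209, 2.977]
ft_force: [-0.6, -0.2, -3.8]
finger_gap: 0.0261
```

Call:
play_rows:
  increments:
    - [0.02, [0, 0, 0.0015], [0, 0, 0]]
    - [0.02, [0, 0, 0], [0, 0, 0]]

```text
t: 36.2
position: [0.4968, 0.0226, 0.1218]
tcp_rot: [3.141, 0.208, 2.977]
ft_force: [-1.8, 0.6, 4.7]
finger_gap: 0.0257
```

Run:
```python
from h import *
p,r,s=st(); print(w2b(p),s["ft_force"])
```

```text
[0.05272878 0.06192255 0.09864414] [-1.82907945  0.60968873  4.70471138]
```

Call:
play_rows:
  increments:
    - [0.02, [0, -0.004, 0.0006], [0, 0, 0]]
    - [0.02, [0, -0.01, 0], [0, 0, 0]]
    - [0.02, [0, -0.01, 0], [0, 0, 0]]
    - [0.02, [0, -0.01, 0], [0, 0, 0]]
    - [0.02, [0, -0.01, 0], [0, 0, 0]]

```text
t: 36.7
position: [0.4896, -0.0208, 0.1216]
tcp_rot: [3.14, 0.209, 2.978]
ft_force: [-2.7, 0.9, 7.2]
finger_gap: 0.0255
```

Call:
play_rows:
  increments:
    - [0.02, [0, -0.01, 0], [0, 0, 0]]
    - [0.02, [0, -0.01, 0], [0, 0, 0]]
    - [0.02, [0, -0.01, 0], [0, 0, 0]]
    - [0.02, [0, -0.01, 0], [0, 0, 0]]
    - [0.02, [0, -0.01, 0], [0, 0, 0]]

```text
t: 37.2
position: [0.4813, -0.0702, 0.1216]
tcp_rot: [3.14, 0.209, 2.977]
ft_force: [-2.6, 1.4, 7.8]
finger_gap: 0.0258
```

Run:
```python
from h import *
p,r,s=st(); print(w2b(p),s["ft_force"],s["qpos"],(bdown(180).inv()*r).as_rotvec(degrees=True))
```

```text
[ 0.05261605 -0.03209266  0.09844388] [-2.62796872  1.37322239  7.81907432] [ 0.13768963  0.69152582 -0.16524442  2.27936127  1.79698268  0.13670649
 -0.35749418] [-0.08719762  0.04338569 -0.00730638]
```

Call:
play_rows:
  increments:
    - [0.02, [0, -0.01, 0.0004], [0, 0, 0]]
    - [0.02, [0, -0.01, 0.0004], [0, 0, 0]]
    - [0.02, [0, -0.01, 0], [0, 0, 0]]
    - [0.02, [0, 0, 0], [0, 0, 0]]

```text
t: 37.6
position: [0.4762, -0.1023, 0.1206]
tcp_rot: [-3.14, 0.209, 2.974]
ft_force: [-2.3, 0.4, 6.4]
finger_gap: 0.0258
```

Run:
```python
from h import *
p,r,s=st(); print(w2b(p),s["ft_force"],s["qpos"])
```

```text
[ 0.05257777 -0.06457366  0.09742624] [-2.28741301  0.37580977  6.43794138] [ 0.21109167  0.69405131 -0.16335794  2.27816225  1.83952834  0.12527358
 -0.329747  ]
```

Call:
play_rows:
  increments:
    - [0.02, [0, -0.008, 0.001], [0, 0, 0]]
    - [0.02, [0, -0.008, 0.0005], [0, 0, 0]]
    - [0.02, [0, 0.005, 0], [0, 0, 0]]
    - [0.02, [0, 0.015, 0], [0, 0, 0]]
    - [0.02, [0, 0.018, 0], [0, 0, 0]]

```text
t: 38.1
position: [0.4803, -0.0799, 0.1193]
tcp_rot: [-3.14, 0.209, 2.974]
ft_force: [-3.4, -0.4, 9.7]
finger_gap: 0.0257
```

Call:
play_rows:
  increments:
    - [0.02, [0, 0.018, 0], [0, 0, 0]]
    - [0.02, [0, 0.018, 0], [0, 0, 0]]
    - [0.02, [0, 0.018, 0], [0, 0, 0]]
    - [0.02, [0, 0.018, 0], [0, 0, 0]]
    - [0.02, [0, 0.018, 0], [0, 0, 0]]

```text
t: 38.6
position: [0.4955, 0.0104, 0.1194]
tcp_rot: [-3.141, 0.209, 2.976]
ft_force: [-2.4, -0.0, 8.5]
finger_gap: 0.0257
```

Call:
play_rows:
  increments:
    - [0.02, [0, 0.018, 0], [0, 0, 0]]
    - [0.02, [0, 0.012, 0], [0, 0, 0]]
    - [0.02, [0, 0, 0], [0, 0, 0]]

```text
t: 38.9
position: [0.5009, 0.0429, 0.1195]
tcp_rot: [3.139, 0.21, 2.98]
ft_force: [-3.0, 1.2, 8.8]
finger_gap: 0.0259
```

Run:
```python
from h import *
p,r,s=st(); print(w2b(p),s["ft_force"],s["qpos"])
I,D=snap("top","t11.png");J,E=snap("scene","s11.png")
for n,dd in(("top",D),("scene",E)):
  P=w2b(cloud(n,dd).reshape(-1,3))
  for x in(.018,.054):
    print(n,x,[(round(y,2),int(k.sum()),round(float(np.nanmedian(P[k,2])),4)) for y in np.arange(-.085,.09,.017) for k in [(abs(P[:,1]-y)<.0085)&(abs(P[:,0]-x)<.01)&(P[:,2]<.04)] if k.sum()>5])
```

```text
[0.05300413 0.08268822 0.09617051] [-3.02674578  1.15232104  8.77129868] [-0.15908456  0.70334732 -0.10687573  2.2308396   1.47375048  0.14730056
 -0.28277365]
top 0.018 [(np.float64(-0.08), 57, 0.0276), (np.float64(-0.07), 58, 0.0274), (np.float64(-0.05), 58, 0.0283), (np.float64(-0.03), 60, 0.0283), (np.float64(-0.02), 39, 0.0281), (np.float64(0.02), 14, 0.0276), (np.float64(0.03), 42, 0.0279)]
top 0.054 [(np.float64(-0.08), 60, 0.022), (np.float64(-0.07), 57, 0.0223), (np.float64(-0.05), 60, 0.0221), (np.float64(-0.03), 57, 0.022), (np.float64(-0.02), 57, 0.0219), (np.float64(0.0), 35, 0.0215), (np.float64(0.02), 56, 0.0219), (np.float64(0.03), 59, 0.0218), (np.float64(0.05), 26, 0.0216)]
scene 0.018 [(np.float64(-0.08), 92, 0.0078), (np.float64(-0.07), 45, 0.0305), (np.float64(-0.05), 37, 0.0307), (np.float64(-0.03), 45, 0.0307), (np.float64(-0.02), 37, 0.0308), (np.float64(0.0), 33, 0.0301), (np.float64(0.02), 37, 0.0312), (np.float64(0.03), 30, 0.0314), (np.float64(0.05), 35, 0.0306), (np.float64(0.07), 31, 0.0312), (np.float64(0.08), 30, 0.0304)]
scene 0.054 [(np.float64(-0.08), 80, 0.0217), (np.float64(-0.07), 39, 0.0241), (np.float64(-0.05), 38, 0.0252), (np.float64(-0.03), 37, 0.0244), (np.float64(-0.02), 38, 0.0252), (np.float64(0.0), 38, 0.0245), (np.float64(0.02), 32, 0.025), (np.float64(0.03), 38, 0.0243), (np.float64(0.05), 30, 0.0249), (np.float64(0.07), 43, 0.0259)]
```

Call:
play_rows:
  increments:
    - [0.02, [0, 0, -0.01], [0, 0, 0]]
    - [0.02, [0, 0, -0.02], [0, 0, 0]]
    - [0.02, [0.012, -0.008, 0], [0, 0, 0]]
    - [0.02, [0.012, -0.008, 0], [0, 0, 0]]
    - [0.02, [0.01, -0.0065, 0], [0, 0, 0]]

```text
t: 39.5
position: [0.4626, 0.0252, 0.1417]
tcp_rot: [-3.139, 0.211, 2.977]
ft_force: [0.2, -0.6, -2.9]
finger_gap: 0.0254
```

Call:
play_rows:
  increments:
    - [0.02, [0, 0, 0], [0, 0, 0]]
    - [0.02, [0, 0, 0], [0, 0, 0]]
    - [0.02, [0, 0, 0], [0, 0, 0]]

```text
t: 39.8
position: [0.464, 0.0262, 0.142]
tcp_rot: [3.141, 0.212, 2.976]
ft_force: [-0.2, 0.6, -2.2]
finger_gap: 0.026
```

Run:
```python
from h import *
p,r,s=st(); print(w2b(p),s["ft_force"],s["qpos"],(bdown(180).inv()*r).as_rotvec(degrees=True))
```

```text
[0.0247423  0.06014441 0.12517981] [-0.20798749  0.6488908  -2.15037318] [-0.15798774  0.63444121 -0.08045892  2.32665784  1.69369583  0.12733282
 -0.49476677] [ 0.00468993 -0.15116354  0.05494871]
```

Call:
play_rows:
  increments:
    - [0.02, [0.003, 0, 0.008], [0, 0, 0]]
    - [0.02, [0.0025, 0, 0.008], [0, 0, 0]]
    - [0.02, [0, 0, 0.002], [0, 0, 0]]
    - [0.02, [0, 0, 0], [0, 0, 0]]
    - [0.02, [0, 0, 0], [0, 0, 0]]

```text
t: 40.3
position: [0.462, 0.0261, 0.1235]
tcp_rot: [-3.141, 0.212, 2.977]
ft_force: [0.4, -0.7, -2.7]
finger_gap: 0.0252
```

Run:
```python
from h import *
p,r,s=st(); print(w2b(p),s["ft_force"],s["qpos"],(bdown(180).inv()*r).as_rotvec(degrees=True))
```

```text
[0.01895569 0.05972996 0.10751181] [ 0.35265916 -0.69988311 -2.66824724] [-0.05188043  0.68311435 -0.25198167  2.34020243  1.83182167  0.24885362
 -0.64338172] [ 0.04070106 -0.14653794  0.03965906]
```

Call:
play_rows:
  increments:
    - [0.02, [0, 0, 0.003], [0, 0, 0]]
    - [0.02, [0, 0, 0.001], [0, 0, 0]]
    - [0.02, [0, 0, 0], [0, 0, 0]]

```text
t: 40.6
position: [0.4628, 0.0261, 0.1198]
tcp_rot: [-3.141, 0.213, 2.977]
ft_force: [-1.9, 0.5, 4.9]
finger_gap: 0.0259
```

Call:
play_rows:
  increments:
    - [0.02, [0, 0, 0.0015], [0, 0, 0]]
    - [0.02, [0, 0, 0], [0, 0, 0]]

```text
t: 40.8
position: [0.4631, 0.0261, 0.1184]
tcp_rot: [-3.141, 0.213, 2.977]
ft_force: [-2.2, 0.2, 7.1]
finger_gap: 0.0255
```

Call:
play_rows:
  increments:
    - [0.02, [0, 0, 0.0015], [0, 0, 0]]
    - [0.02, [0, 0, 0], [0, 0, 0]]

```text
t: 41.0
position: [0.4634, 0.0261, 0.117]
tcp_rot: [-3.142, 0.213, 2.977]
ft_force: [-1.5, 0.6, 8.4]
finger_gap: 0.0256
```

Call:
play_rows:
  increments:
    - [0.02, [0, 0, 0.001], [0, 0, 0]]
    - [0.02, [0, 0, 0.001], [0, 0, 0]]
    - [0.02, [0, 0, 0], [0, 0, 0]]

```text
t: 41.3
position: [0.4639, 0.0262, 0.115]
tcp_rot: [3.141, 0.213, 2.977]
ft_force: [-1.6, 0.7, 5.8]
finger_gap: 0.0256
```

Run:
```python
from h import *
p,r,s=st(); print(w2b(p),s["ft_force"])
```

```text
[0.01897781 0.06011789 0.09879016] [-1.58778121  0.71110832  5.78424591]
```

Force fell from ~12 to ~9 N total: the left end has clicked. Now roll to the right end.

Call:
play_rows:
  increments:
    - [0.02, [0, -0.004, 0.0006], [0, 0, 0]]
    - [0.02, [0, -0.01, 0], [0, 0, 0]]
    - [0.02, [0, -0.01, 0], [0, 0, 0]]
    - [0.02, [0, -0.01, 0], [0, 0, 0]]
    - [0.02, [0, -0.01, 0], [0, 0, 0]]

```text
t: 41.8
position: [0.4568, -0.0172, 0.1146]
tcp_rot: [3.141, 0.213, 2.978]
ft_force: [-1.9, 1.9, 8.4]
finger_gap: 0.0257
```

Call:
play_rows:
  increments:
    - [0.02, [0, -0.01, 0], [0, 0, 0]]
    - [0.02, [0, -0.01, 0], [0, 0, 0]]
    - [0.02, [0, -0.01, 0], [0, 0, 0]]
    - [0.02, [0, -0.01, 0], [0, 0, 0]]
    - [0.02, [0, -0.01, 0], [0, 0, 0]]

```text
t: 42.3
position: [0.4484, -0.0666, 0.1147]
tcp_rot: [3.141, 0.213, 2.978]
ft_force: [-1.9, 1.0, 9.4]
finger_gap: 0.0252
```

Call:
play_rows:
  increments:
    - [0.02, [0, -0.01, 0.0004], [0, 0, 0]]
    - [0.02, [0, -0.01, 0.0004], [0, 0, 0]]
    - [0.02, [0, -0.007, 0], [0, 0, 0]]
    - [0.02, [0, 0, 0], [0, 0, 0]]

```text
t: 42.7
position: [0.4439, -0.0951, 0.1137]
tcp_rot: [-3.14, 0.213, 2.975]
ft_force: [-1.8, 0.1, 6.3]
finger_gap: 0.0253
```

Run:
```python
from h import *
p,r,s=st(); print(w2b(p),s["ft_force"],s["qpos"])
```

```text
[ 0.01886839 -0.06275981  0.09754084] [-1.78361234  0.06011225  6.28380554] [ 0.29401209  0.7092478  -0.31338468  2.37612592  2.10870006  0.26088804
 -0.62097613]
```

Call:
play_rows:
  increments:
    - [0.02, [0, -0.008, 0.001], [0, 0, 0]]
    - [0.02, [0, -0.008, 0.0005], [0, 0, 0]]
    - [0.02, [0, 0.005, 0], [0, 0, 0]]
    - [0.02, [0, 0.015, 0], [0, 0, 0]]
    - [0.02, [0, 0.018, 0], [0, 0, 0]]

```text
t: 43.2
position: [0.448, -0.073, 0.1124]
tcp_rot: [-3.139, 0.213, 2.974]
ft_force: [-1.4, -0.8, 8.8]
finger_gap: 0.0257
```

Call:
play_rows:
  increments:
    - [0.02, [0, 0.018, 0], [0, 0, 0]]
    - [0.02, [0, 0.018, 0], [0, 0, 0]]
    - [0.02, [0, 0.018, 0], [0, 0, 0]]
    - [0.02, [0, 0.018, 0], [0, 0, 0]]
    - [0.02, [0, 0.018, 0], [0, 0, 0]]

```text
t: 43.7
position: [0.4631, 0.0171, 0.1124]
tcp_rot: [-3.14, 0.213, 2.977]
ft_force: [-2.0, 0.3, 8.4]
finger_gap: 0.0256
```

Call:
play_rows:
  increments:
    - [0.02, [0, 0.018, 0], [0, 0, 0]]
    - [0.02, [0, 0.012, 0], [0, 0, 0]]
    - [0.02, [0, 0, 0], [0, 0, 0]]
    - [0.02, [0, 0, -0.015], [0, 0, 0]]
    - [0.02, [0, 0, -0.03], [0, 0, 0]]

```text
t: 44.2
position: [0.4566, 0.0447, 0.1399]
tcp_rot: [-3.129, 0.197, 2.98]
ft_force: [-1.7, -1.3, -3.9]
finger_gap: 0.0256
```

Call:
play_rows:
  increments:
    - [0.02, [0, 0, -0.03], [0, 0, 0]]
    - [0.02, [0, 0, -0.015], [0, 0, 0]]
    - [0.02, [0, 0, 0], [0, 0, 0]]
    - [0.02, [0, 0, 0], [0, 0, 0]]

```text
t: 44.6
position: [0.4529, 0.0445, 0.1687]
tcp_rot: [-3.125, 0.203, 2.979]
ft_force: [-0.4, 0.6, -2.9]
finger_gap: 0.0257
```

Run:
```python
from h import *
p,r,s=st(); print(p,w2b(p),s["ft_force"],s["qpos"])
I,D=snap("top","t12.png");J,E=snap("scene","s12.png")
for n,dd in(("top",D),("scene",E)):
  P=w2b(cloud(n,dd).reshape(-1,3))
  for x in(.018,.054):
    print(n,x,[(round(float(y),2),int(k.sum()),round(float(np.nanmedian(P[k,2])),4)) for y in np.arange(-.085,.09,.017) for k in [(abs(P[:,1]-y)<.0085)&(abs(P[:,0]-x)<.01)&(P[:,2]<.04)] if k.sum()>5])
q,r2=plan([.4604,-.3685,.22],down(102.5),.02,smax=.035)
```

```text
[0.45285676 0.04454422 0.16871176] [0.01658882 0.07643514 0.15424415] [-0.40180244  0.5616573  -2.94878856] [-0.14681392  0.56956573 -0.1906516   2.31141886  1.16004655  0.2261153
 -0.02432493]
top 0.018 [(-0.09, 57, 0.0217), (-0.07, 60, 0.0221), (-0.05, 57, 0.0219), (-0.03, 60, 0.022), (-0.02, 59, 0.0223), (0.0, 57, 0.0224), (0.02, 57, 0.022), (0.03, 57, 0.0219), (0.05, 56, 0.0221), (0.07, 42, 0.0223), (0.09, 37, 0.022)]
top 0.054 [(-0.09, 60, 0.0218), (-0.07, 58, 0.022), (-0.05, 61, 0.0222), (-0.03, 56, 0.022), (-0.02, 58, 0.0217), (0.0, 60, 0.0222), (0.02, 61, 0.022), (0.03, 59, 0.0221), (0.05, 59, 0.0218), (0.07, 58, 0.0214), (0.09, 57, 0.0212)]
scene 0.018 [(-0.09, 72, 0.0219), (-0.07, 47, 0.0243), (-0.05, 36, 0.0251), (-0.03, 45, 0.0245), (-0.02, 36, 0.0254), (0.0, 37, 0.0249), (0.02, 34, 0.0253), (0.03, 34, 0.0246), (0.05, 28, 0.0253), (0.07, 34, 0.0252), (0.09, 26, 0.0249)]
scene 0.054 [(-0.09, 74, 0.0221), (-0.07, 45, 0.0243), (-0.05, 42, 0.025), (-0.03, 36, 0.0252), (-0.02, 34, 0.0249), (0.0, 41, 0.0249), (0.02, 37, 0.0243), (0.03, 30, 0.026), (0.05, 38, 0.0246), (0.07, 33, 0.0251), (0.09, 30, 0.0257)]
N 12 from [0.4525 0.0444 0.1682]
[[0.02, [-0.0069, -0.0339, -0.0024], [0.5, 0.9, 5.66]], [0.02, [-0.0102, -0.0331, -0.0022], [0.5, 0.9, 5.66]], [0.02, [-0.0134, -0.0319, -0.0022], [0.5, 0.9, 5.66]], [0.02, [-0.0164, -0.0305, -0.0021], [0.5, 0.9, 5.66]], [0.02, [-0.0193, -0.0287, -0.0021], [0.5, 0.9, 5.66]]]
[[0.02, [-0.022, -0.0267, -0.0022], [0.5, 0.9, 5.66]], [0.02, [-0.0245, -0.0244, -0.0024], [0.5, 0.9, 5.66]], [0.02, [-0.0268, -0.0219, -0.0026], [0.5, 0.9, 5.66]], [0.02, [-0.0288, -0.0192, -0.0028], [0.5, 0.9, 5.66]], [0.02, [-0.0305, -0.0163, -0.0031], [0.5, 0.9, 5.66]]]
[[0.02, [-0.0319, -0.0132, -0.0035], [0.5, 0.9, 5.66]], [0.02, [-0.033, -0.01, -0.0039], [0.5, 0.9, 5.66]]]
```

Call:
play_rows:
  increments:
    - [0.02, [-0.0069, -0.0339, -0.0024], [0.5, 0.9, 5.66]]
    - [0.02, [-0.0102, -0.0331, -0.0022], [0.5, 0.9, 5.66]]
    - [0.02, [-0.0134, -0.0319, -0.0022], [0.5, 0.9, 5.66]]
    - [0.02, [-0.0164, -0.0305, -0.0021], [0.5, 0.9, 5.66]]
    - [0.02, [-0.0193, -0.0287, -0.0021], [0.5, 0.9, 5.66]]

```text
t: 45.2
position: [0.4553, -0.1291, 0.1895]
tcp_rot: [3.121, 0.119, 2.475]
ft_force: [0.7, 0.7, -3.4]
finger_gap: 0.0255
```

Call:
play_rows:
  increments:
    - [0.02, [-0.022, -0.0267, -0.0022], [0.5, 0.9, 5.66]]
    - [0.02, [-0.0245, -0.0244, -0.0024], [0.5, 0.9, 5.66]]
    - [0.02, [-0.0268, -0.0219, -0.0026], [0.5, 0.9, 5.66]]
    - [0.02, [-0.0288, -0.0192, -0.0028], [0.5, 0.9, 5.66]]
    - [0.02, [-0.0305, -0.0163, -0.0031], [0.5, 0.9, 5.66]]

```text
t: 45.7
position: [0.458, -0.3015, 0.2107]
tcp_rot: [3.128, 0.031, 1.981]
ft_force: [0.6, -0.5, -3.4]
finger_gap: 0.0257
```

Call:
play_rows:
  increments:
    - [0.02, [-0.0319, -0.0132, -0.0035], [0.5, 0.9, 5.66]]
    - [0.02, [-0.033, -0.01, -0.0039], [0.5, 0.9, 5.66]]
    - [0.02, [0, 0, 0], [0, 0, 0]]
    - [0.02, [0, 0, 0], [0, 0, 0]]
    - [0.02, [0, 0, 0], [0, 0, 0]]

```text
t: 46.2
position: [0.46, -0.367, 0.2194]
tcp_rot: [-3.141, -0.003, 1.79]
ft_force: [0.2, 0.1, -2.8]
finger_gap: 0.0259
```

Run:
```python
from h import *
p,r,s=st(); print(p,r.as_euler("xyz",degrees=True),s["ft_force"],s["qpos"])
q,r2=plan([.4604,-.3685,.18],down(102.5),.02,smax=.02,amax=3)
```

```text
[ 0.46001259 -0.36702948  0.2193841 ] [-1.79964211e+02 -1.59742455e-01  1.02559159e+02] [ 0.21328847  0.11338814 -2.78260088] [ 0.84395297  0.68850541 -0.43133172  1.69042684  0.36081215  0.84483545
  0.47560662]
N 2 from [ 0.46   -0.367   0.2194]
[[0.02, [-0.0008, 0.0, 0.0197], [-0.02, -0.08, 0.03]], [0.02, [-0.0008, 0.0, 0.0197], [-0.02, -0.08, 0.03]]]
```

Call:
play_rows:
  increments:
    - [0.02, [-0.0008, 0, 0.02], [0, -0.08, 0]]
    - [0.02, [-0.0006, 0, 0.02], [0, -0.08, 0]]
    - [0.02, [0, 0, 0.015], [0, 0, 0]]
    - [0.02, [0, 0, 0], [0, 0, 0]]
    - [0.02, [0, 0, 0], [0, 0, 0]]

```text
t: 46.7
position: [0.4611, -0.3687, 0.1656]
tcp_rot: [3.141, 0.001, 1.79]
ft_force: [1.0, -0.4, -3.2]
finger_gap: 0.0258
```

Run:
```python
from h import *
p,r,s=st(); print(p,r.as_euler("xyz",degrees=True),s["ft_force"])
I,D=snap("top","t13.png");J,E=snap("scene","s13.png")
M=np.zeros((400,800,3),np.uint8)
M[:,:400]=cv2.resize(I[262:342,438:518],(400,400));M[:,400:]=cv2.resize(J[290:410,315:435],(400,400))
cv2.imwrite("pics/t13m.png",M[:,:,::-1])
```

```text
[ 0.46107036 -0.36865535  0.16558069] [1.79955120e+02 6.24806894e-02 1.02564890e+02] [ 1.04927962 -0.38018364 -3.19222082]
```

View pics/t13m.png

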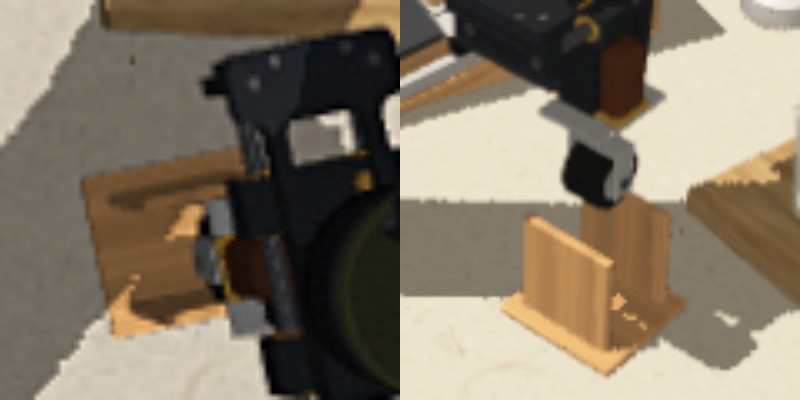

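Call:
play_rows:
  increments:
    - [0.02, [0, 0, 0.008], [0, 0, 0]]
    - [0.02, [0, 0, 0.008], [0, 0, 0]]
    - [0.02, [0, 0, 0.008], [0, 0, 0]]
    - [0.02, [0, 0, 0], [0, 0, 0]]

```text
t: 47.2
position: [0.4599, -0.3693, 0.14]
tcp_rot: [-3.141, -0.0, 1.788]
ft_force: [-0.2, 0.2, -3.2]
finger_gap: 0.0256
```

Call:
play_rows:
  increments:
    - [0.02, [0, 0, 0.008], [0, 0, 0]]
    - [0.02, [0, 0, 0.008], [0, 0, 0]]
    - [0.02, [0, 0, 0.008], [0, 0, 0]]
    - [0.02, [0, 0, 0.006], [0, 0, 0]]
    - [0.02, [0, 0, 0], [0, 0, 0]]

```text
t: 47.7
position: [0.4603, -0.3694, 0.1104]
tcp_rot: [-3.141, 0.0, 1.788]
ft_force: [0.2, 0.4, -3.8]
finger_gap: 0.0257
```

Call:
play_rows:
  increments:
    - [0.02, [0, 0, 0.008], [0, 0, 0]]
    - [0.02, [0, 0, 0.008], [0, 0, 0]]
    - [0.02, [0, 0, 0.004], [0, 0, 0]]
    - [0.02, [0, 0, 0], [0, 0, 0]]
    - [0.02, [0, 0, 0], [0, 0, 0]]

```text
t: 48.2
position: [0.461, -0.3698, 0.0915]
tcp_rot: [3.141, 0.002, 1.788]
ft_force: [-0.3, 0.1, -2.8]
finger_gap: 0.0257
```

Call:
play_rows:
  increments:
    - [0.02, [0, 0, 0.002], [0, 0, 0]]
    - [0.02, [0, 0, 0.001], [0, 0, 0]]
    - [0.02, [0, 0, 0], [0, 0, 0]]

```text
t: 48.5
position: [0.4609, -0.3699, 0.0885]
tcp_rot: [3.141, 0.002, 1.788]
ft_force: [0.1, -0.2, -3.5]
finger_gap: 0.0254
```

Call:
play_rows:
  increments:
    - [0.02, [0, 0, 0.0015], [0, 0, 0]]
    - [0.02, [0, 0, 0], [0, 0, 0]]

```text
t: 48.7
position: [0.4608, -0.3698, 0.0869]
tcp_rot: [3.141, 0.002, 1.788]
ft_force: [0.1, 0.3, -2.8]
finger_gap: 0.0254
```

Call:
play_rows:
  increments:
    - [0.02, [0, 0, 0.0007], [0, 0, 0]]
    - [0.02, [0, 0, 0], [0, 0, 0]]

```text
t: 48.9
position: [0.4609, -0.3699, 0.0866]
tcp_rot: [3.141, 0.002, 1.788]
ft_force: [-1.3, 0.5, 0.5]
finger_gap: 0.0257
```

Seated on the wall tops (TCP 0.0866, as predicted). Release and retreat.

Call:
play_rows:
  increments:
    - [0.05, [0, 0, 0], [0, 0, 0]]
    - [0.05, [0, 0, 0], [0, 0, 0]]
    - [0.05, [0, 0, 0], [0, 0, 0]]
    - [0.05, [0, 0, 0], [0, 0, 0]]
    - [0.05, [0, 0, -0.01], [0, 0, 0]]
  grip_force: 10

```text
t: 49.4
position: [0.4602, -0.3694, 0.0957]
tcp_rot: [-3.141, 0.0, 1.788]
ft_force: [-0.6, -0.1, -0.3]
finger_gap: 0.0504
```

Call:
play_rows:
  increments:
    - [0.05, [0, 0, -0.02], [0, 0, 0]]
    - [0.05, [0, 0, -0.04], [0, 0, 0]]
    - [0.05, [0, 0, -0.04], [0, 0, 0]]
    - [0.05, [0, 0, -0.04], [0, 0, 0]]
    - [0.05, [-0.02, 0, -0.02], [0, 0, 0]]

```text
t: 49.9
position: [0.4668, -0.387, 0.2612]
tcp_rot: [3.136, 0.004, 1.792]
ft_force: [1.4, 0.4, -0.3]
finger_gap: 0.0498
```

Call:
play_rows:
  increments:
    - [0.05, [0, 0.04, -0.02], [0, 0, 0]]
    - [0.05, [0, 0.04, 0], [0, 0, 0]]
    - [0.05, [0, 0.04, 0], [0, 0, 0]]
    - [0.05, [0, 0.04, 0], [0, 0, 0]]
    - [0.05, [0, 0, 0], [0, 0, 0]]

```text
t: 50.4
position: [0.6264, -0.3494, 0.2765]
tcp_rot: [3.135, -0.001, 1.795]
ft_force: [0.0, 0.3, -1.0]
finger_gap: 0.0503
```

Run:
```python
from h import *
p,r,s=st(); print(p,s["ft_force"])
I,D=snap("top","t14.png");J,E=snap("scene","s14.png")
for n,dd in(("top",D),("scene",E)):
    Q=cloud(n,dd); v,u=np.where((abs(Q[...,0]-.461)<.05)&(abs(Q[...,1]+.366)<.05)&(Q[...,2]>.119)&(Q[...,2]<.14))
    if len(u): W=onz(n,np.c_[u,v],.125)[:,:2]; print(n,len(W),np.median(Q[v,u,2]),cv2.minAreaRect((W*1000).astype(np.float32)))
P=w2b(cloud("top",D).reshape(-1,3))
for x in(.018,.054,.084):
    print(x,[(round(float(y),2),round(float(np.nanmedian(P[k,2])),4)) for y in np.arange(-.085,.09,.017) for k in [(abs(P[:,1]-y)<.0085)&(abs(P[:,0]-x)<.008)&(P[:,2]<.06)] if k.sum()>5])
M=np.zeros((600,800,3),np.uint8)
M[:300,:400]=cv2.resize(I[160:340,240:480],(400,300));M[:,400:]=cv2.resize(J[200:410,260:400],(400,600))
M[300:,:400]=cv2.resize(I[275:350,430:530],(400,300))
cv2.imwrite("pics/t14m.png",M[:,:,::-1])
```

```text
[ 0.62642297 -0.34941968  0.27652916] [ 0.04683017  0.27248401 -0.95147922]
top 206 0.12293110619772507 ((460.6727294921875, -367.5871276855469), (26.08978271484375, 43.48226547241211), 12.112003326416016)
scene 225 0.12480114671912756 ((457.0859069824219, -376.02020263671875), (30.827552795410156, 46.79170608520508), 12.452841758728027)
0.018 [(-0.09, 0.0222), (-0.07, 0.0215), (-0.05, 0.022), (-0.03, 0.0225), (-0.02, 0.0218), (0.0, 0.0211), (0.02, 0.0216), (0.03, 0.0224), (0.05, 0.0219), (0.07, 0.0211), (0.09, 0.0224)]
0.054 [(-0.09, 0.0222), (-0.07, 0.0221), (-0.05, 0.0219), (-0.03, 0.022), (-0.02, 0.0217), (0.0, 0.0217), (0.02, 0.0221), (0.03, 0.0213), (0.05, 0.0221), (0.07, 0.0217), (0.09, 0.0217)]
0.084 [(-0.09, 0.0281), (-0.07, 0.0332), (-0.05, 0.0279), (-0.03, 0.028), (-0.02, 0.0278), (0.0, 0.0278), (0.02, 0.028), (0.03, 0.0289), (0.05, 0.0387), (0.07, 0.0373), (0.09, 0.0369)]
```

View pics/t14m.png

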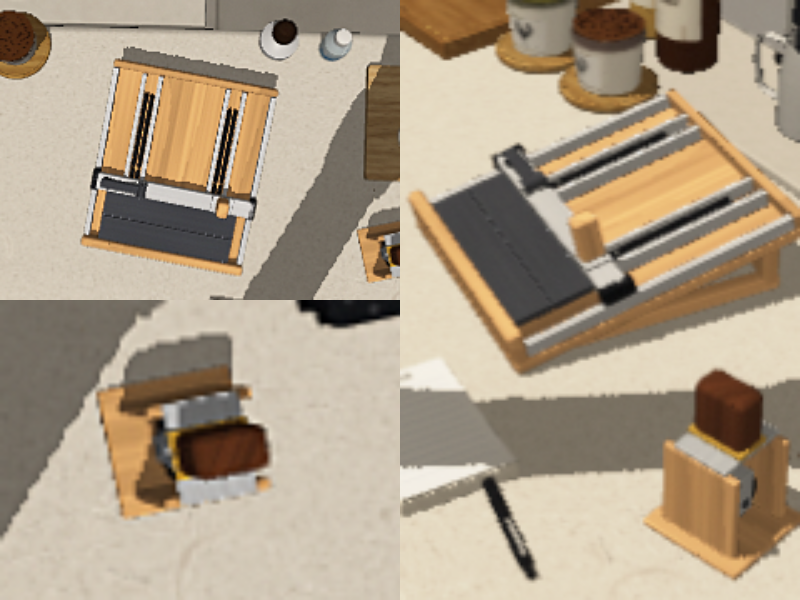

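Call:
play_rows:
  increments:
    - [0.05, [0, 0, 0], [0, 0, 0]]
    - [0.05, [0, 0, 0], [0, 0, 0]]
    - [0.05, [0, 0, 0], [0, 0, 0]]

```text
t: 50.8
position: [0.6201, -0.3557, 0.277]
tcp_rot: [3.141, 0.002, 1.787]
ft_force: [0.5, -0.1, -0.4]
finger_gap: 0.0497
```

```bash
python3 -c "
from plant import order
print(order.finish_job())"
```

```text
the job is handed in; nothing more can be done
None
```

The menu board is made up and the job is handed in at about 51 s on the robot's clock. No verdict was reported.

**What I did:** Only two slats were there at the start. I laid both across the rails and lowered the stop until they closed up against the ledge. I then pressed the cam lever flat and rolled each slat with the sprung roller. The total pressure read at the wrist stayed below about 13 N. Finally I put the roller back in its stand.

**Last checks from the top camera:**
- **Slats:** both tops read 21–22.5 mm above the deck along their whole length (22 mm is home). They were centred within about 1 mm when laid.
- **Closing up:** when I closed the stop, the ledge, seam and stop face read about 0.5, 36.5 and 72 mm. After rolling I checked this only by eye in the picture.
- **Cam lever:** the top reads 37–38.7 mm along its length, so it is flat.
- **Roller:** the grip is within about 1 mm of the stand's centre and upright, with its top at about 123–125 mm (125 mm expected).
- **Dessert cups:** the arm never went near them.

**What disagreed:**
- **Roller's starting position:** it stood turned 90 degrees in its stand, sunk between the walls, not hung as the text describes. I put it back as described, with the guard plate across the wall tops.
- **Scene camera:** it read heights 2–3 mm too high and the roller about 8 mm off sideways, so I used the top camera for positions.

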